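# Empty a cup of expired vials through the drop flap of the glass-waste bin

### The arm

A 7-joint arm with a two-finger parallel gripper is mounted at the origin on the work surface. World frame = base frame: x ahead of the robot, y to its left, z up, the work surface at z = 0. Lengths are in m, angles in rad, forces in N, time in s.
With the tool pointing down it reaches from about 0.425 to 0.925 m from the base axis. Payload 6.8 kg.
Tool frame: the origin (TCP) lies between the finger pads; the fingertips stand r.tip_reach ahead of it and the grasp point (between the pads) lies 11 mm behind it (r.tip_reach is the distance from the TCP to the fingertips, in m); z points along the fingers, y is the direction in which the jaws open and shut (so a half turn about z gives the same grasp; the last joint's range is limited). The gripper opens to 85 mm and grips with 20 to 120 N. Pads are 22 mm wide; open, the fingers measure 114 mm over their backs; the gripper's body (76 mm by 85 mm) begins 54 mm behind the grasp point. The pads swing forward as they close: fully open they stand 13 mm farther back than shut.
Start: joints at [-1.395, 0.477, 0.022, 1.555, -0.011, 1.109, -0.083], TCP at [0.189, 0.648, 0.239] pointing down, gripper open.
Joint ranges: [-2.96, 2.96], [-0.34, 2.1], [-1.41, 1.46], [0.24, 2.44], [-1.37, 4.51], [0.17, 1.92], [-2.96, 2.96]. Speed limits (rad/s): [2.39, 2.39, 3.14, 3.14, 3.14, 3.14, 3.14].

### API

Orientations are given as a rotation vector (axis times angle).
In Python, from bench import r, eyes, spotter gives the robot as it stands.
- The arm moves only by the tool carry_out, never from a script. Its argument "series" is text: rows parted by semicolons, each of 5 numbers parted by spaces: the shift along the tool's x, y, z in cm, then the turn about the tool's z in rad, then the opening, from 0 (shut) to 1 (fully open). In form: x y z yaw gripper; .... A call has 1 to 8 rows; each row shifts and turns the commanded pose from where the row before left it, along the tool's axes as they then stand; what a row does not reach is not made up. A row lasts 1/8 s, in which the tool goes at most 62.5 mm and 10.7 degrees, less where a joint would pass 70% of its speed; a pose out of reach is approached as far as the arm can. A call with a gripper value outside its range is refused whole. The fingers move at their own pace and stop on an object; "grip_force" is the grip in N (left out, the last holds). Time passes only in rows, so rows that do not move let the fingers close. It gives the time, the measured TCP pose, the force and the opening at its end, in the units of the state.
- r.get_obs(): the state, without advancing time (a new reading comes with each control period).
- eyes.grab_frame(name): name is "scene" or "top" or "wrist"; returns a dict with "color" (420x560x3 uint8, blue, green, red), "intrinsics" (3x3 intrinsics, pixels), "D" ([k1, k2, p1, p2, k3] as OpenCV has them; the pictures are not rectified), "R" (3x3) and "t" (3): a world point X has camera coordinates R X + t; the wrist camera has in their place "T_tool_cam" (4x4, takes a point from camera to tool coordinates, whose origin is the TCP and whose axes are the flange's). Camera axes: x right, y down, z forward; pixel columns grow to the right and rows downward; lengths in m; the calibration is good to about 2 mm. A picture is of the moment at which its call begins: read the wrist's pose just before it. There is no depth.
- r.hand_in(): hands the job in, once; it reports no verdict.
Trained networks look in a picture, given as the dict that the camera call returned (one of the last four; its "shot" number tells which), for a name from the list of things; names that differ only in an ending like _2 or _b are one class to them, and where a whole thing is asked for, a point or a joint stands for the part that bears it (a point fixed in the world has none). Each returns a list of dicts, best first, with "confidence" (0 to 1); they miss things now and then, are a little off and sometimes report something else, mostly with a low value. They report only what shows in the picture. A call takes as long as a camera call. They do not tell look-alikes from the thing itself.
- spotter.search_frame(picture, query): "uv" ([column, row] in pixels, amid what is visible of it).
- spotter.trace(picture, query): "pixels" (420x560 bool, what is visible of it) and "uv" ([column, row] in pixels, amid what is visible of it).
- spotter.mark_of(picture, query): "uv" ([column, row] in pixels: a listed point, or the origin of a listed thing).
The state is a dict: "clock": time; "joints": joint angles; "qvel": joint speeds; "tau": joint torques, N m; "tcp_pos": TCP position; "orientation": TCP orientation; "contact_force": force on the tool from outside, world axes, zero at the start; "moment": the same for the moment, N m; "grip_width": finger opening in m.
Only numpy, scipy, OpenCV 4.12 (cv2) and the standard library are available. Lean on these libraries where they do the work, as an engineer would, in place of code of your own. Each camera call takes 0.05 s, during which the arm holds its last target.

### The job

Get rid of the expired vials: with the red safety catch still on, tip all six from the blue cup into the steel hopper of the yellow glass-waste bin, then stand the empty cup upright on the table and let go of it. Next flip the red catch right over, away from the lever, and then pull the lever by its black grip towards the front of the bin as far as it goes, so that the flap drops all the vials into the bin. Finish while still holding the lever fully pulled (a spring would close it), and do not disturb the tube rack, the yellow-lidded pot or the roll of labels.

Things in the scene. Friction and masses are not known exactly. Their poses are not given: they have to be found in the camera images.
- bin: glass-waste bin, translucent yellow box 200 (x) x 240 (y) x 125 mm with an 8 mm yellow lid (top at 133 mm), fixed to the bench. Origin: centre of its underside; its front is its -x side (turned roughly to the robot), z up. On the lid: an open steel hopper at +y, lever and catch at -y. A steel rest post, 10 x 10 mm, stands under the catch's free end at bin x +38, y -46 mm, up to 187 mm.
- hopper (a point): centre of the hopper's floor (the top face of the shut flap), 150 mm above the bin's underside, at bin x 0, y +55 mm; axes parallel to the bin's. The hopper is an open square shaft of vertical 3 mm steel walls, inner 104 x 104 mm, its rim 45 mm above this point (195 mm over the table). When the lever is pulled the flap swings down about its +x edge and what lies on it slides off into the bin.
- lever (a joint): angle of the lever (and of the flap, which is one piece with it): 0 = lever upright and flap shut, growing as the grip is pulled to the bin's -x, end stop at 1.05 rad. A spring closes it: it needs about 2.5 N at the grip to start and 6 N at the end stop. With the catch on it moves no more than about 0.1 rad.
- lever_shaft (a point): point on the lever's axis of rotation (parallel to the bin's y), 146 mm above the bin's underside, at bin x +62, y -57 mm; does not move; axes parallel to the bin's.
- lever_grip (a point): centre of the lever's black hand grip, 26 (x) x 18 (y) x 50 mm (along the arm) with flat sides, 105 mm from the shaft on a 12 x 10 mm steel arm: 251 mm above the table when shut (top at 276); fully pulled it has gone 91 mm to the bin's -x and 53 mm down. Beside it are 46 mm to the hopper's side (which is lower) and 42 mm to the catch's bracket. Its axes turn with the lever (z outwards along the arm).
- catch (a joint): angle of the red catch: 0 = on (its bar, at bin x +29 to +53, 74 mm long, lies level in front of the lever's arm at 191 mm height and blocks it), growing as the bar is lifted and thrown over to the bin's -y, end stop at 2.75 rad = off (bar hangs out beyond the bracket). Hinge almost free: past about 1.4 rad it falls over by its own weight, before that it falls back.
- catch_hinge (a point): point on the catch's hinge line (parallel to the bin's x), 191 mm above the bin's underside, at bin x 0, y -115 mm; does not move; axes parallel to the bin's. Bracket cheeks at bin x -27 and +56 mm reach up to 197 mm.
- catch_tab (a point): point near the tip of the catch's red thumb tab: 26 mm wide (bin x -18 to +8), 7 mm thick, rising 49 mm from the hinge line, leaning 30 degrees to the bin's +y with the catch on. The point is 42 mm up it: bin x -5, y -94, z 227 mm. A fingertip 208 mm above the table pushing it to the bin's -y till 40 mm past the hinge line throws the catch over. Lever grip 67 mm to its +x, hopper wall 90 mm to its +y.
- cup: blue conical plastic cup with one handle: 64 mm high, outer diameter 62 mm at the base and 92 mm at the rim, walls 3.5 mm, 90 g empty. Origin: centre of its underside; z up to the mouth; the handle points along its +x.
- cup_handle (a point): middle of the cup's upright handle bar, 73 mm from the cup's axis and 40 mm above its underside; the bar is 12 mm (along the cup's x) by 10 mm (along the cup's y, the way to pinch it) and 52 mm high (10 to 62 mm above the underside), with 27 mm clear between it and the cup's wall at half height; axes as the cup's.
- vial0: one of six identical 2R glass vials standing in the cup at the start: amber body 16 mm diameter and 23.5 mm high, 13 mm aluminium crimp cap with a yellow or purple top, 35 mm high in all, about 10 g. Origin: centre of its underside; z runs up to the cap.
- vial1: one of six identical 2R glass vials standing in the cup at the start: amber body 16 mm diameter and 23.5 mm high, 13 mm aluminium crimp cap with a yellow or purple top, 35 mm high in all, about 10 g. Origin: centre of its underside; z runs up to the cap.
- vial2: one of six identical 2R glass vials standing in the cup at the start: amber body 16 mm diameter and 23.5 mm high, 13 mm aluminium crimp cap with a yellow or purple top, 35 mm high in all, about 10 g. Origin: centre of its underside; z runs up to the cap.
- vial3: one of six identical 2R glass vials standing in the cup at the start: amber body 16 mm diameter and 23.5 mm high, 13 mm aluminium crimp cap with a yellow or purple top, 35 mm high in all, about 10 g. Origin: centre of its underside; z runs up to the cap.
- vial4: one of six identical 2R glass vials standing in the cup at the start: amber body 16 mm diameter and 23.5 mm high, 13 mm aluminium crimp cap with a yellow or purple top, 35 mm high in all, about 10 g. Origin: centre of its underside; z runs up to the cap.
- vial5: one of six identical 2R glass vials standing in the cup at the start: amber body 16 mm diameter and 23.5 mm high, 13 mm aluminium crimp cap with a yellow or purple top, 35 mm high in all, about 10 g. Origin: centre of its underside; z runs up to the cap.
- tube_rack: bystander: small white rack 66 x 146 x 45 mm with ten yellow-capped sample tubes, 101 mm high in all. Origin: centre of its underside.
- urine_pot: bystander: specimen pot with a yellow lid, 62 mm diameter, 72 mm high. Origin: centre of its underside.
- label_roll: bystander: roll of blank white paper labels lying on its side face, axis upright, 92 mm diameter, 37 mm hole, 50 mm high. Origin: centre of its underside.
Things that resemble listed ones, but are neither listed nor needed, are in the scene too. There is more than one size of the cup; the job needs the middle-sized.

How it is judged:
By the outcome, as a careful person would: the job done as asked, in the order asked, and still so for the second after the job is handed in, while the arm keeps its last pose, push and grip.
It also fails if it takes over 72 s, if anything falls off the work surface, if the arm or the gripper's body presses on something with over 40 N, if the wrist force passes 120 N, or if a joint passes its speed limit or range.

## Working session

There is one attempt and no reset: what is moved stays moved. The work goes in short steps, Python scripts to look and compute and a tool call to move; the robot and the scene stay as the last step left them, time stands still between calls to the robot, and variables do not carry over. Pictures are saved under pics/ and viewed, and the job is handed in when it is done.

Besides the shell and the picture viewer there is one more tool, called after ">>>" as name(argument=value, ...), one argument or row to a line, values as JSON. carry_out: Moves the arm, as the interface text tells. Its arguments: {"type":"object","properties":{"series":{"type":"string"},"grip_force":{"type":"number"}},"required":["series"]}

```bash
ls; mkdir -p pics
python3 - <<'E'
from bench import r, eyes, spotter
import cv2
o=r.get_obs(); print(o, r.tip_reach)
for n in ("scene","top","wrist"):
    f=eyes.grab_frame(n); cv2.imwrite(f"pics/{n}0.png",f["color"])
    print(n,{k:v for k,v in f.items() if k!="color"})
E
```

```text
pics
{'clock': 0.0, 'joints': array([-1.39508251,  0.4778132 ,  0.02231294,  1.5564067 , -0.01154701,
        1.10929278, -0.08312225]), 'qvel': array([ 1.82290616e-04,  1.21680096e-03,  7.65588957e-05,  4.05952992e-04,
       -2.75303180e-04,  1.51518566e-03,  1.04445721e-03]), 'tau': array([-5.93523805e-05, -5.96451402e+01,  1.60839681e+00, -2.81195372e+01,
        1.25955881e-02,  9.26632143e-03, -3.60614067e-06]), 'tcp_pos': array([0.18883968, 0.64746866, 0.23833527]), 'orientation': array([-4.44289873e-01, -3.10983958e+00,  2.80352360e-03]), 'contact_force': array([ 0.34270401,  0.09357878, -0.8683567 ]), 'moment': array([ 0.03929846, -0.01905707,  0.00479045]), 'grip_width': 0.08564132794683459} 0.008
scene {'intrinsics': array([[523.13111777,   0.        , 285.17649287],
       [  0.        , 523.13111777, 211.91561837],
       [  0.        ,   0.        ,   1.        ]]), 'D': array([-0.17391733,  0.        ,  0.        ,  0.        ,  0.        ]), 'R': array([[-0.3328881 ,  0.94293824, -0.00727919],
       [ 0.80247746,  0.27923013, -0.52731438],
       [-0.49519233, -0.181
[... 504 characters left out ...]
2, -9.94239914e-01]]), 't': array([0.10845742, 0.59673542, 1.24462148]), 'shot': 2}
wrist {'intrinsics': array([[378.30531545,   0.        , 285.095623  ],
       [  0.        , 378.30531545, 212.15998121],
       [  0.        ,   0.        ,   1.        ]]), 'D': array([-0.0918561,  0.       ,  0.       ,  0.       ,  0.       ]), 'T_tool_cam': array([[-2.16481476e-04, -9.44834557e-01, -3.27547880e-01,
         8.53676194e-02],
       [ 9.99999977e-01, -2.07010875e-04, -6.37782886e-05,
         4.60134860e-04],
       [-7.54604205e-06, -3.27547886e-01,  9.44834579e-01,
        -1.34560635e-01],
       [ 0.00000000e+00,  0.00000000e+00,  0.00000000e+00,
         1.00000000e+00]]), 'shot': 3}
```

View pics/scene0.png

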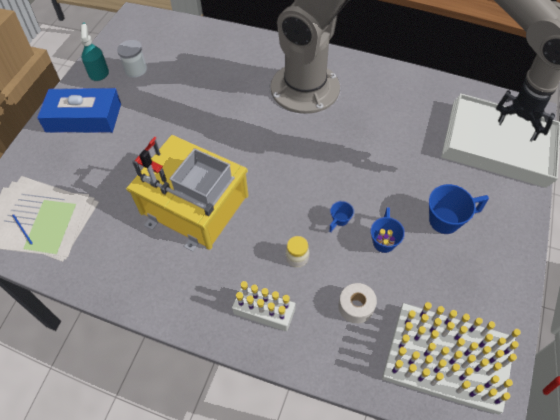

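View pics/top0.png

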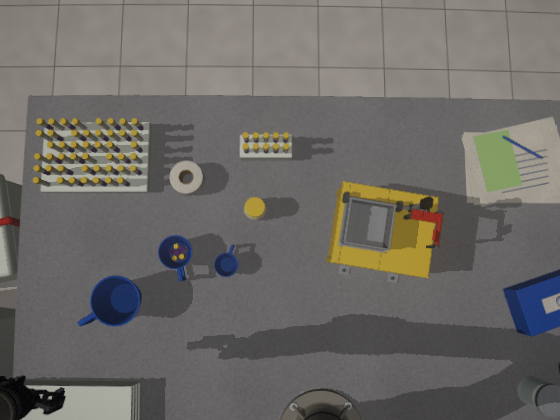

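View pics/wrist0.png

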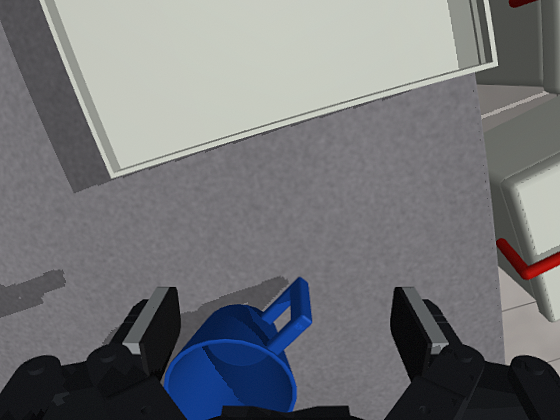

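```bash
cat > h.py <<'E'
from bench import r, eyes, spotter
import cv2, numpy as np
from scipy.spatial.transform import Rotation as Rn
def ray(f,uv,o=None):
    n=cv2.undistortPoints(np.array([[uv]],float),f["intrinsics"],f["D"])[0,0]
    d=np.array([n[0],n[1],1.])
    if "R" in f: c=-f["R"].T@f["t"]; d=f["R"].T@d
    else:
        T=f["T_tool_cam"]; Rt=Rn.from_rotvec(o["orientation"]).as_matrix()
        c=Rt@T[:3,3]+o["tcp_pos"]; d=Rt@T[:3,:3]@d
    return c,d/np.linalg.norm(d)
def tri(rays):
    A=sum(np.eye(3)-np.outer(d,d) for c,d in rays); b=sum((np.eye(3)-np.outer(d,d))@c for c,d in rays)
    X=np.linalg.solve(A,b); return X,[np.linalg.norm(np.cross(X-c,d))*1e3 for c,d in rays]
def onz(c,d,z): return c+d*(z-c[2])/d[2]
def proj(f,X,o=None):
    X=np.atleast_2d(X).astype(float)
    if "R" in f: Xc=X@f["R"].T+f["t"]
    else:
        T=f["T_tool_cam"]; Rt=Rn.from_rotvec(o["orientation"]).as_matrix()
        Xc=((X-o["tcp_pos"])@Rt-T[:3,3])@T[:3,:3]
    return cv2.projectPoints(Xc,np.zeros(3),np.zeros(3),f["intrinsics"],f["D"])[0][:,0]
E
python3 - <<'E'
from h import *
s=eyes.grab_frame("scene"); t=eyes.grab_frame("top")
np.set_printoptions(precision=4,suppress=True)
for q in ["cup","cup_handle","bin","hopper","lever_shaft","lever_grip","catch_hinge","catch_tab","urine_pot","tube_rack","label_roll"]:
    for n,f in (("s",s),("t",t)):
        print(q,n,[(np.round(m["uv"],1),round(m["confidence"],2)) for m in spotter.mark_of(f,q)[:4]])
E
```

```text
cup s [(array([386., 242.]), 0.74), (array([298.7, 257.2]), 0.69), (array([445.6, 220.9]), 0.66), (array([339.9, 216.9]), 0.58)]
cup t [(array([177.8, 250.2]), 0.89), (array([224.8, 262.9]), 0.86), (array([124.2, 297.3]), 0.8), (array([187.2, 244.9]), 0.4)]
cup_handle s [(array([481.6, 199.4]), 0.89), (array([387.8, 214. ]), 0.85), (array([332.6, 227.5]), 0.62)]
cup_handle t [(array([ 88. , 318.8]), 0.97), (array([182.3, 280.5]), 0.79), (array([233.5, 247.9]), 0.79), (array([440.6, 234.3]), 0.62)]
bin s []
bin t [(array([377.5, 233. ]), 0.6)]
hopper s [(array([204.2, 181.1]), 0.79), (array([192.7, 204.8]), 0.56)]
hopper t [(array([367.1, 223.4]), 0.67), (array([170.4, 254.6]), 0.48)]
lever_shaft s [(array([152.5, 180.1]), 0.68)]
lever_shaft t [(array([413.5, 208.6]), 0.61)]
lever_grip s [(array([144.3, 159.4]), 0.83), (array([298.2, 257.3]), 0.73)]
lever_grip t [(array([424.5, 202.9]), 0.73)]
catch_hinge s [(array([145.5, 149.4]), 0.75), (array([142.8, 159.9]), 0.67)]
catch_hinge t [(array([438.3, 237.1]), 0.84), (array([262.6, 150.6]), 0.37)]
catch_tab s []
catch_tab t [(array([435.2, 235.4]), 0.71), (array([176.4, 256.3]), 0.71), (array([189.6, 177.5]), 0.33)]
urine_pot s [(array([298.2, 256.5]), 0.97)]
urine_pot t [(array([252.7, 208.1]), 0.88), (array([180.5, 280.2]), 0.46)]
tube_rack s [(array([266.2, 312.3]), 0.96), (array([386.9, 245.4]), 0.34), (array([359.1, 305.5]), 0.27)]
tube_rack t [(array([262.8, 152.1]), 0.91)]
label_roll s [(array([357. , 305.1]), 0.84)]
label_roll t []
```

Run:
```python
from h import *
np.set_printoptions(precision=4,suppress=True)
s=eyes.grab_frame("scene"); t=eyes.grab_frame("top")
P={"cup":([386,242],[177.8,250.2]),"handle":([387.8,214],[182.3,280.5]),"hopper":([204.2,181.1],[367.1,223.4]),"shaft":([152.5,180.1],[413.5,208.6]),
"grip":([144.3,159.4],[424.5,202.9]),"hinge":([145.5,149.4],[438.3,237.1]),"pot":([298.2,256.5],[252.7,208.1]),"rack":([266.2,312.3],[262.8,152.1])}
for k,(a,b) in P.items(): print(k,*tri([ray(s,a),ray(t,b)]))
cv2.imwrite("pics/tb.png",cv2.resize(t["color"][170:290,310:460],None,fx=5,fy=5,interpolation=cv2.INTER_CUBIC))
cv2.imwrite("pics/sb.png",cv2.resize(s["color"][125:250,115:260],None,fx=5,fy=5,interpolation=cv2.INTER_CUBIC))
cv2.imwrite("pics/tc.png",cv2.resize(t["color"][220:300,140:250],None,fx=7,fy=7,interpolation=cv2.INTER_CUBIC))
```

```text
cup [0.4966 0.396  0.0161] [np.float64(1.552686107748532), np.float64(1.5526861077485896)]
handle [0.4138 0.3798 0.0263] [np.float64(1.157397495228088), np.float64(1.1573974952280588)]
hopper [ 0.5586 -0.0995  0.1576] [np.float64(4.1487364624099206), np.float64(4.148736462409999)]
shaft [ 0.5983 -0.2256  0.1557] [np.float64(2.242685454532874), np.float64(2.2426854545328614)]
grip [ 0.6012 -0.2232  0.2493] [np.float64(3.2811299711579984), np.float64(3.2811299711580655)]
hinge [ 0.525  -0.2799  0.1762] [np.float64(2.7411504486965383), np.float64(2.7411504486967893)]
pot [0.6152 0.1862 0.015 ] [np.float64(1.4930510524275542), np.float64(1.4930510524275475)]
rack [ 0.7825  0.1574 -0.0117] [np.float64(2.7828863818833867), np.float64(2.7828863818834657)]
```

View pics/tb.png

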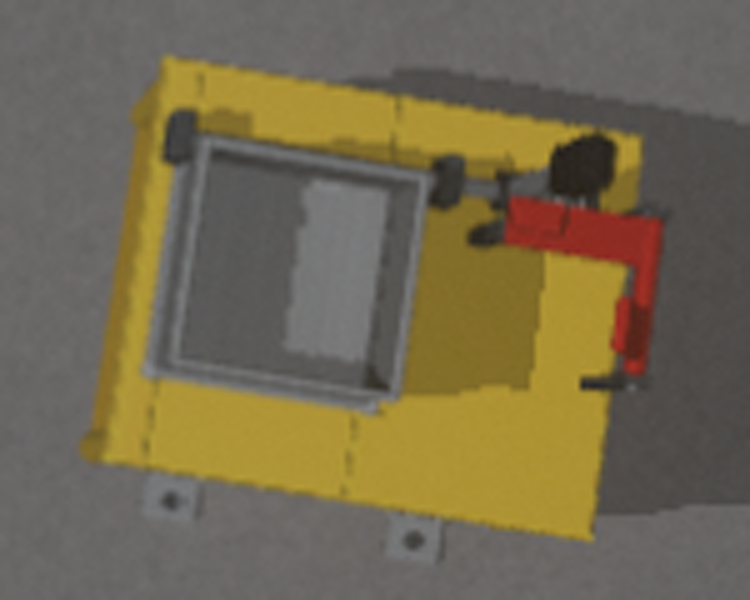

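View pics/sb.png

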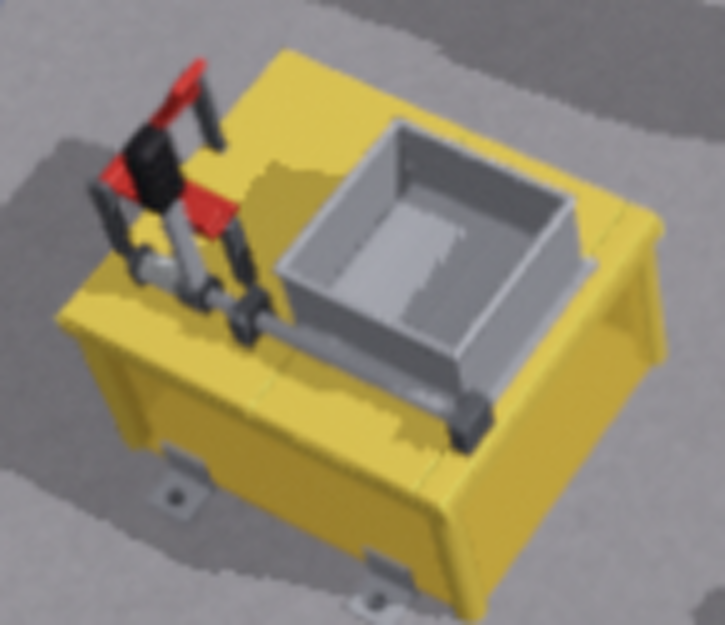

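View pics/tc.png

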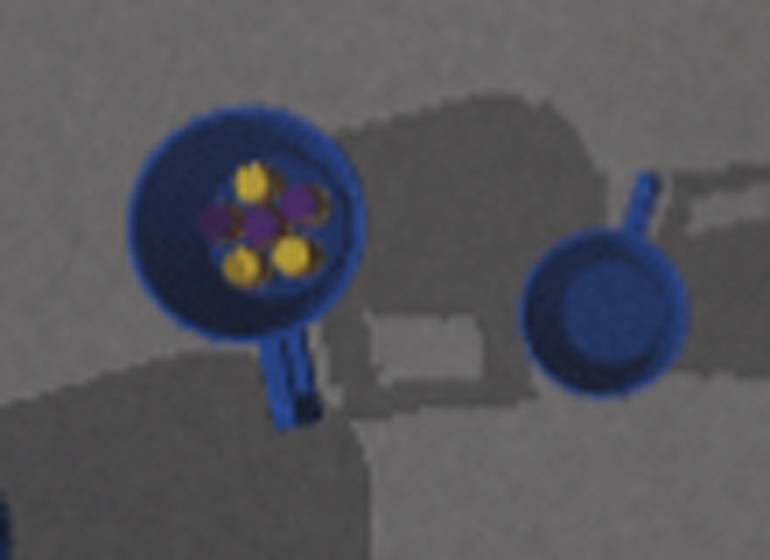

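Run:
```python
from h import *
from scipy.optimize import least_squares
np.set_printoptions(precision=4,suppress=True)
s=eyes.grab_frame("scene"); t=eyes.grab_frame("top")
L=133;
T=[((165,58),(100,120,L)),((642,135),(100,-120,L)),((592,540),(-100,-120,L)),((104,460),(-100,120,L)),
((203,138),(53.5,108.5,195)),((432,175),(53.5,1.5,195)),((392,395),(-53.5,1.5,195)),((172,363),(-53.5,108.5,195))]
S=[((287,50),(-100,-120,L)),((662,215),(-100,120,L)),((440,508),(100,120,L)),((58,318),(100,-120,L)),
((398,122),(-53.5,1.5,195)),((573,199),(-53.5,108.5,195)),((456,355),(53.5,108.5,195)),((280,265),(53.5,1.5,195))]
def px(l,off): return np.array([[(u+.5)/5-.5+off[0],(v+.5)/5-.5+off[1]] for (u,v),_ in l])
ut=px(T,(310,170)); us=px(S,(115,125))
Xt=np.array([x for _,x in T])/1e3; Xs=np.array([x for _,x in S])/1e3
def W(p,X):
    c,sn=np.cos(p[2]),np.sin(p[2]); return np.c_[p[0]+c*X[:,0]-sn*X[:,1],p[1]+sn*X[:,0]+c*X[:,1],X[:,2]+0*p[0]]
f=lambda p: np.r_[(proj(t,W(p,Xt))-ut).ravel(),(proj(s,W(p,Xs))-us).ravel()]
q=least_squares(f,[.55,-.15,-.15],loss="soft_l1"); print(q.x,np.abs(f(q.x)).mean()); print(f(q.x).reshape(-1,2).round(1))
for nm,g in (("t",lambda p:(proj(t,W(p,Xt))-ut).ravel()),("s",lambda p:(proj(s,W(p,Xs))-us).ravel())): print(nm,least_squares(g,q.x,loss="soft_l1").x)
p=q.x
for n,X in dict(hopper=(0,55,150),shaft=(62,-57,146),grip=(62,-57,251),tab=(-5,-94,227),frontwall=(-55,55,195)).items(): print(n,W(p,np.array([X])/1e3)[0])
# cup: circle rim fit; handle
tc=t["color"];hsv=cv2.cvtColor(tc,cv2.COLOR_BGR2HSV)
# cup rim at z=.064 top: crop edges left 128,right 365, top 105,bottom 342 (/7 + (140,220))
c=[(246.5+.5)/7-.5+140,(223.5+.5)/7-.5+220]; print("cup axis",onz(*ray(t,c),.064))
for z,u,v in ((.062,284,424),(.062,277,385)):
    print("hand",onz(*ray(t,[(u+.5)/7-.5+140,(v+.5)/7-.5+220]),z))
```

```text
[ 0.5484 -0.156  -0.1608] 1.1925804163138687
[[ 2.3  1.8]
 [-2.2  1.4]
 [-1.8 -2.8]
 [ 3.2 -1.6]
 [ 0.9  0.8]
 [-1.8  0.5]
 [ 0.3 -0.1]
 [ 0.8 -0.7]
 [-0.1  1.7]
 [-3.2  0.5]
 [ 0.4 -1.9]
 [ 2.8 -0.8]
 [ 0.3  0.5]
 [-0.4  0.4]
 [ 0.2 -0.2]
 [ 0.4  1.2]]
t [ 0.5488 -0.1551 -0.1549]
s [ 0.5478 -0.1566 -0.1633]
hopper [ 0.5572 -0.1017  0.15  ]
shaft [ 0.6005 -0.2222  0.146 ]
grip [ 0.6005 -0.2222  0.251 ]
tab [ 0.5284 -0.248   0.227 ]
frontwall [ 0.5029 -0.0929  0.195 ]
cup axis [0.4923 0.393  0.064 ]
hand [0.4165 0.3777 0.062 ]
hand [0.4312 0.3806 0.062 ]
```

```bash
cat >> h.py <<'E'
BIN=np.array([.5484,-.156,-.1608])
def b2w(x,y,z):
    c,s=np.cos(BIN[2]),np.sin(BIN[2]); x,y,z=x/1e3,y/1e3,z/1e3
    return np.array([BIN[0]+c*x-s*y,BIN[1]+s*x+c*y,z])
def tang(o):
    R=Rn.from_rotvec(o["orientation"]).as_matrix(); return np.degrees(np.arctan2(R[1,0],R[0,0]))
def plan(pos,ang,N,start=None,a0=None,g=None):
    o=r.get_obs(); p0=o["tcp_pos"] if start is None else np.array(start); a0=tang(o) if a0 is None else a0
    da=np.radians((ang-a0+180)%360-180)/N; D=np.array(pos)-p0
    M=sum(np.array([[np.cos(t),np.sin(t)],[np.sin(t),-np.cos(t)]]) for t in np.radians(a0)+da*np.arange(N))
    v=np.linalg.solve(M,D[:2])
    print(N,"rows: x %.2f y %.2f z %.2f yaw %.3f"%(v[0]*100,v[1]*100,-D[2]/N*100,-da),"| step mm %.0f deg %.1f"%(np.linalg.norm([*v,D[2]/N])*1e3,np.degrees(da)))
E
python3 - <<'E'
from h import *
o=r.get_obs(); print(o["tcp_pos"],tang(o),Rn.from_rotvec(o["orientation"]).as_matrix())
plan([.4208,.3786,.20],191.4,8)
plan([.4208,.3786,.17],191.4,10)
E
```

```text
[0.18900943 0.64803373 0.23933161] 163.73812194421808 [[-9.59991822e-01  2.80028038e-01 -5.68242965e-06]
 [ 2.80028037e-01  9.59991819e-01  7.23867306e-05]
 [ 2.57254001e-05  6.78994298e-05 -9.99999997e-01]]
8 rows: x -3.16 y -3.18 z 0.49 yaw -0.060 | step mm 45 deg 3.5
10 rows: x -2.52 y -2.56 z 0.69 yaw -0.048 | step mm 37 deg 2.8
```

>>> carry_out(
  series="-3.16 -3.18 0.49 -0.06 0.5;-3.16 -3.18 0.49 -0.06 0.5;-3.16 -3.18 0.49 -0.06 0.5;-3.16 -3.18 0.49 -0.06 0.5;-3.16 -3.18 0.49 -0.06 0.5;-3.16 -3.18 0.49 -0.06 0.5;-3.16 -3.18 0.49 -0.06 0.5;-3.16 -3.18 0.49 -0.06 0.5",
)

```text
clock: 2.55
tcp_pos: [0.4212, 0.3772, 0.2003]
orientation: [-0.311, 3.126, 0.001]
contact_force: [0.0, 0.7, 0.0]
grip_width: 0.0426
```

Run:
```python
from h import *
eyes.grab_frame("top")
o=r.get_obs(); print(o["tcp_pos"],tang(o),o["grip_width"],o["contact_force"],o["joints"])
w=eyes.grab_frame("wrist"); cv2.imwrite("pics/w1.png",w["color"])
for q in ("cup_handle","cup"):
    for m in spotter.mark_of(w,q)[:3]: print(q,m["uv"],m["confidence"],onz(*ray(w,m["uv"],o),.04 if q!="cup" else 0))
```

```text
[0.42682223 0.37157572 0.19968006] -168.96018250910342 0.04261698968010494 [ 4.17646296 -3.16307438  0.05853886] [-0.85908447  0.34012107  0.03741113  1.8639746  -0.01012934  0.9378005
  0.94565135]
cup_handle [295.4, 189.8] 0.81 [0.42345687 0.3795982  0.04      ]
cup_handle [129.8, 245.3] 0.66 [0.49952082 0.24898881 0.04      ]
cup [476.7, 145.6] 0.78 [0.36173443 0.53528951 0.        ]
cup [293.4, 248.5] 0.7 [ 4.92614749e-01  3.92654396e-01 -5.55111512e-17]
cup [158.0, 187.0] 0.67 [0.45599549 0.2575239  0.        ]
```

View pics/w1.png

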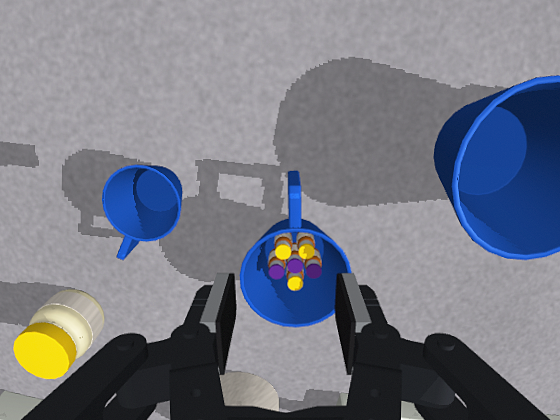

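>>> carry_out(
  series="0 0 0 0 0.45;0 0 0 0 0.45",
)

```text
clock: 3.0
tcp_pos: [0.4191, 0.3794, 0.2003]
orientation: [0.311, -3.126, -0.001]
contact_force: [-0.6, 0.2, -0.4]
grip_width: 0.0384
```

Run:
```python
from h import *
o=r.get_obs(); print(o["tcp_pos"],tang(o),o["grip_width"],o["contact_force"])
w=eyes.grab_frame("wrist"); cv2.imwrite("pics/w2.png",cv2.resize(w["color"][150:350,200:400],None,fx=3,fy=3,interpolation=cv2.INTER_CUBIC))
for q in ("cup_handle","cup"):
    for m in spotter.mark_of(w,q)[:3]: print(q,m["uv"],m["confidence"],onz(*ray(w,m["uv"],o),.04 if q!="cup" else 0))
```

```text
[0.41912711 0.37937792 0.20026252] -168.6353700157657 0.03836203055528447 [-0.55046409  0.19024371 -0.40395837]
cup_handle [281.8, 195.3] 0.89 [0.42207482 0.37811666 0.04      ]
cup_handle [118.1, 253.9] 0.7 [0.5024261  0.24787337 0.04      ]
cup [466.4, 156.8] 0.75 [0.36437041 0.53807992 0.        ]
cup [284.1, 251.9] 0.66 [0.4896709  0.39345257 0.        ]
```

View pics/w2.png

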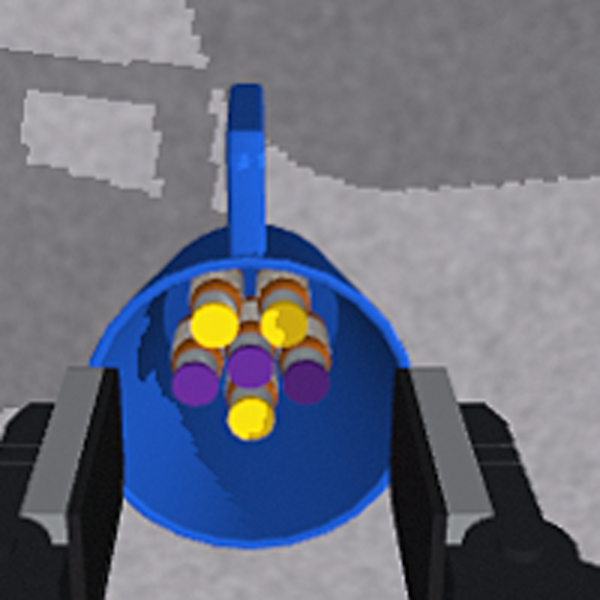

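Run:
```python
from h import *
o=r.get_obs(); w=eyes.grab_frame("wrist")
f=lambda u,v,z: onz(*ray(w,[(u+.5)/3-.5+200,(v+.5)/3-.5+150],o),z)
a=f(247,130,.062); b=f(250,250,.062); print(a,b,np.linalg.norm(a-b))
d=(b-a)/np.linalg.norm(b-a); print(np.degrees(np.arctan2(-d[1],-d[0])),a+.006*d)
l=f(92,360,.064); rr=f(410,360,.064); tp=f(248,258,.064); bt=f(258,547,.064); print(l,rr,tp,bt,(l+rr)/2,(tp+bt)/2)
h=a+.006*d
plan([h[0],h[1],.05],np.degrees(np.arctan2(-d[1],-d[0])),6)
plan([.4208,.3783,.05],190.9,6)
```

```text
[0.41430931 0.37622378 0.062     ] [0.445923   0.38324535 0.062     ] 0.03238406860155409
-167.4775693718873 [0.42016658 0.37752471 0.062     ]
[0.48463877 0.34779471 0.064     ] [0.46795806 0.43126511 0.064     ] [0.44740588 0.3830226  0.064     ] [0.5349711  0.40320117 0.064     ] [0.47629842 0.38952991 0.064     ] [0.49118849 0.39311188 0.064     ]
6 rows: x -0.00 y -0.02 z 2.50 yaw -0.004 | step mm 25 deg 0.2
6 rows: x -0.02 y -0.01 z 2.50 yaw 0.001 | step mm 25 deg -0.1
```

>>> carry_out(
  series="-0.1 -0.1 4 -0.01 0.45;0 0 4 0 0.45;0 0 3 0 0.45;0 0 2 0 0.45;0 0 1.2 0 0.45;0 0 0.8 0 0.45;0 0 0 0 0.45;0 0 0 0 0.45",
)

```text
clock: 4.2
tcp_pos: [0.4217, 0.3779, 0.0508]
orientation: [-0.323, 3.124, 0.001]
contact_force: [0.4, 0.0, -0.5]
grip_width: 0.0384
```

Run:
```python
from h import *
o=r.get_obs(); print(o["tcp_pos"],tang(o),o["grip_width"],o["contact_force"])
w=eyes.grab_frame("wrist"); cv2.imwrite("pics/w3.png",w["color"])
```

```text
[0.42174616 0.37785593 0.05081449] -168.19113460750424 0.03842329498296193 [ 0.40712917  0.0283196  -0.54663053]
```

View pics/w3.png

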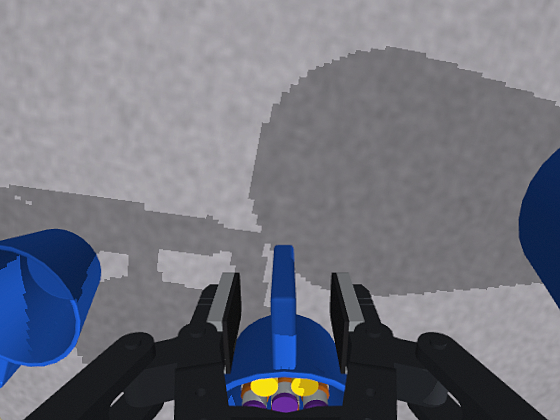

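>>> carry_out(
  series="0 0 0 0 0;0 0 0 0 0;0 0 0 0 0;0 0 0 0 0;0 0 0 0 0;0 0 0 0 0",
  grip_force=80,
)

```text
clock: 5.0
tcp_pos: [0.4213, 0.3776, 0.0505]
orientation: [-0.323, 3.125, 0.0]
contact_force: [-1.3, -2.1, 5.3]
grip_width: 0.0082
```

>>> carry_out(
  series="0 0 -0.5 0 0;0 0 -0.7 0 0;0 0 -0.7 0 0;0 0 -0.3 0 0;0 0 0 0 0",
)

```text
clock: 5.62
tcp_pos: [0.4214, 0.3775, 0.0724]
orientation: [-0.323, 3.125, 0.001]
contact_force: [0.2, 0.1, -1.2]
grip_width: 0.008
```

Run:
```python
from h import *
o=r.get_obs(); print(o["tcp_pos"],tang(o),o["grip_width"],o["contact_force"],o["moment"])
w=eyes.grab_frame("wrist"); cv2.imwrite("pics/w4.png",w["color"])
w=eyes.grab_frame("scene"); cv2.imwrite("pics/s4.png",cv2.resize(w["color"][100:300,280:520],None,fx=3,fy=3))
```

```text
[0.42144179 0.37754612 0.07238988] -168.18774718416225 0.008012264981212183 [ 0.21816254  0.09539327 -1.19281494] [ 0.04874001  0.05482398 -0.01117804]
```

View pics/w4.png

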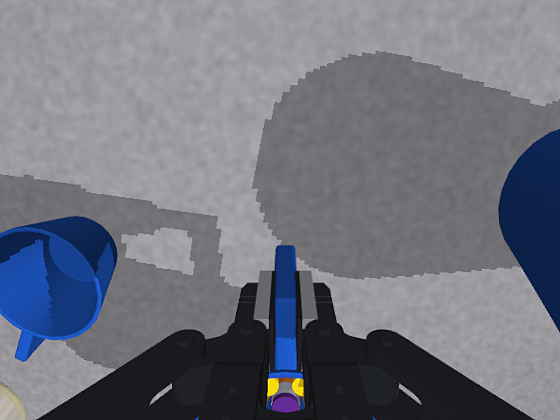

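View pics/s4.png

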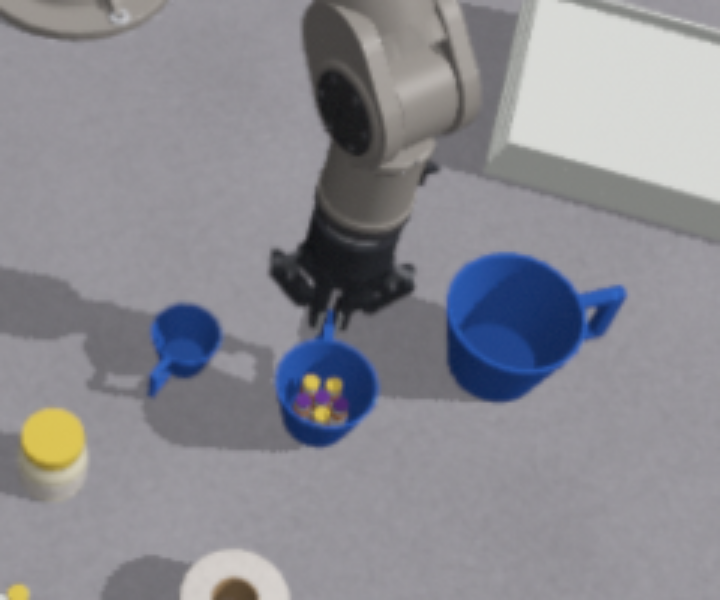

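>>> carry_out(
  series="0 0 -2 0 0;0 0 -3.5 0 0;0 0 -4 0 0;0 0 -4 0 0;0 0 -4 0 0;0 0 -2.5 0 0;0 0 -1 0 0;0 0 0 0 0",
)

```text
clock: 6.72
tcp_pos: [0.4213, 0.3774, 0.2818]
orientation: [0.323, -3.125, -0.0]
contact_force: [-0.3, 0.2, -1.2]
grip_width: 0.0077
```

Run:
```python
from h import *
o=r.get_obs(); print(o["tcp_pos"],tang(o),o["grip_width"],o["contact_force"],b2w(0,235,300))
plan(b2w(0,235,280),80.8,16)
```

```text
[0.4212594  0.37737977 0.28182131] -168.1884077810048 0.007695040795631257 [-0.26690842  0.21119916 -1.17083828] [0.58602537 0.07596839 0.3       ]
16 rows: x -2.35 y -0.91 z 0.01 yaw 0.121 | step mm 25 deg -6.9
```

>>> carry_out(
  series="-1.2 -0.5 0 0.06 0;-2.35 -0.91 0 0.121 0;-2.35 -0.91 0 0.121 0;-2.35 -0.91 0 0.121 0;-2.35 -0.91 0 0.121 0;-2.35 -0.91 0 0.121 0;-2.35 -0.91 0 0.121 0;-2.35 -0.91 0 0.121 0",
)

```text
clock: 7.72
tcp_pos: [0.5777, 0.2788, 0.2803]
orientation: [-1.088, -2.946, 0.004]
contact_force: [0.8, 0.0, -1.0]
grip_width: 0.008
```

Run:
```python
from h import *
o=r.get_obs(); print(o["tcp_pos"],tang(o),o["grip_width"],o["contact_force"])
plan(b2w(0,235,280),80.8,9)
```

```text
[0.57771741 0.27879159 0.28033371] 139.45278265666872 0.008007905992678078 [ 0.83849859  0.01223549 -0.96682832]
9 rows: x -2.20 y -0.85 z 0.00 yaw 0.114 | step mm 24 deg -6.5
```

>>> carry_out(
  series="-2.3 -0.9 0 0.121 0;-2.3 -0.9 0 0.121 0;-2.3 -0.9 0 0.121 0;-2.3 -0.9 0 0.121 0;-2.3 -0.9 0 0.121 0;-2 -0.8 0 0.11 0;-1.5 -0.6 0 0.08 0;-0.6 -0.3 0 0.04 0",
)

```text
clock: 8.72
tcp_pos: [0.5988, 0.1172, 0.281]
orientation: [2.188, 2.254, -0.003]
contact_force: [-0.9, -0.0, -1.7]
grip_width: 0.0082
```

>>> carry_out(
  series="0 0 0 0 0;0 0 0 0 0",
)

```text
clock: 8.98
tcp_pos: [0.5989, 0.1201, 0.2818]
orientation: [-2.18, -2.262, 0.0]
contact_force: [-0.7, -0.7, -1.1]
grip_width: 0.0078
```

Run:
```python
from h import *
o=r.get_obs(); print(o["tcp_pos"],tang(o),o["grip_width"],o["contact_force"])
plan(b2w(0,226,237),80.8,4)
f=eyes.grab_frame("scene");cv2.imwrite("pics/s5.png",cv2.resize(f["color"][50:300,100:400],None,fx=2.6,fy=2.4))
f=eyes.grab_frame("top");cv2.imwrite("pics/t5.png",cv2.resize(f["color"][120:320,240:480],None,fx=3,fy=3))
```

```text
[0.59892592 0.12009558 0.28178009] 92.10388343344944 0.007825785740853698 [-0.73905667 -0.68663149 -1.0828898 ]
4 rows: x -1.34 y -0.31 z 1.12 yaw 0.049 | step mm 18 deg -2.8
```

View pics/s5.png

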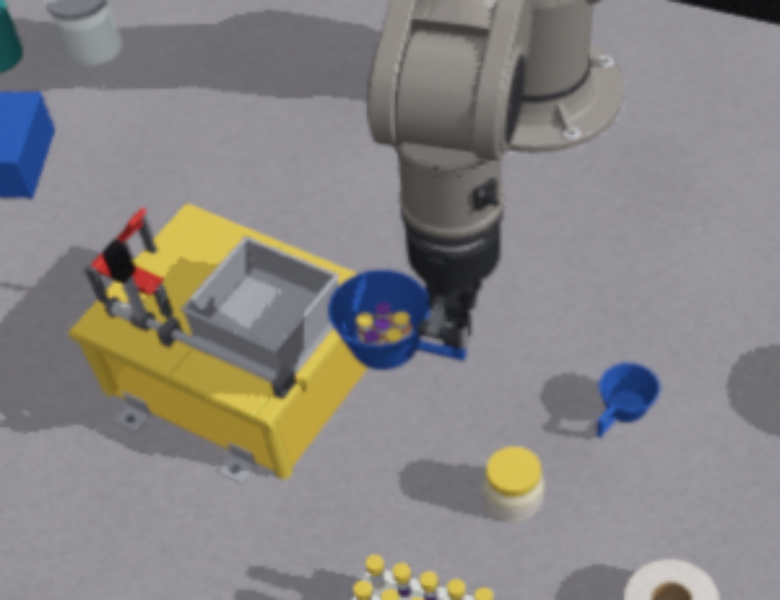

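View pics/t5.png

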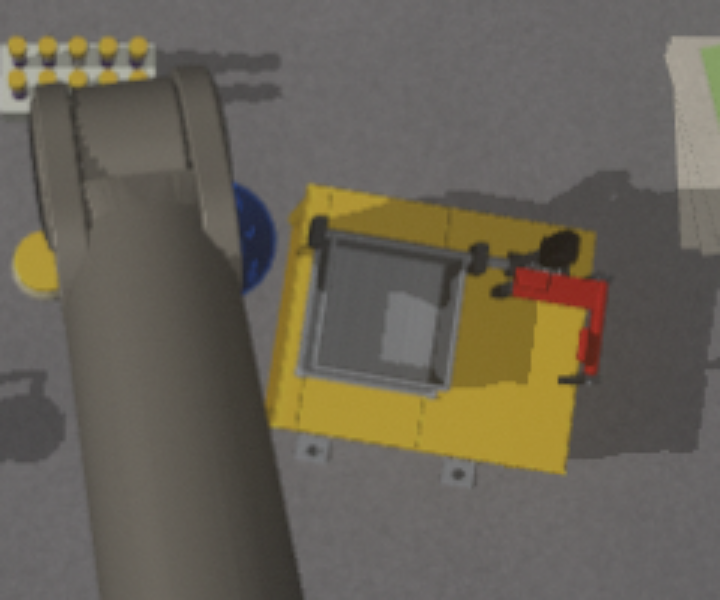

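>>> carry_out(
  series="-1 -0.25 1 0.04 0;-1.4 -0.31 1.2 0.055 0;-1.4 -0.31 1.2 0.055 0;-1 -0.2 0.7 0.03 0;-0.5 -0.15 0.3 0.016 0;0 0 0 0 0;0 0 0 0 0",
)

```text
clock: 9.95
tcp_pos: [0.5846, 0.0675, 0.2385]
orientation: [2.392, 2.037, 0.001]
contact_force: [-0.7, 0.4, -0.2]
grip_width: 0.008
```

Run:
```python
from h import *
o=r.get_obs(); print(o["tcp_pos"],tang(o),o["grip_width"],o["contact_force"],b2w(0,226,237))
plan(b2w(0,222,237),80.8,1)
f=eyes.grab_frame("scene");cv2.imwrite("pics/s6.png",cv2.resize(f["color"][100:240,120:310],None,fx=4,fy=4,interpolation=cv2.INTER_CUBIC))
```

```text
[0.58461609 0.06753161 0.23845059] 80.83488556262073 0.007990214107392724 [-0.71120137  0.39393764 -0.17863353] [0.58458439 0.06708449 0.237     ]
1 rows: x -0.44 y 0.00 z 0.15 yaw 0.001 | step mm 5 deg -0.0
```

View pics/s6.png

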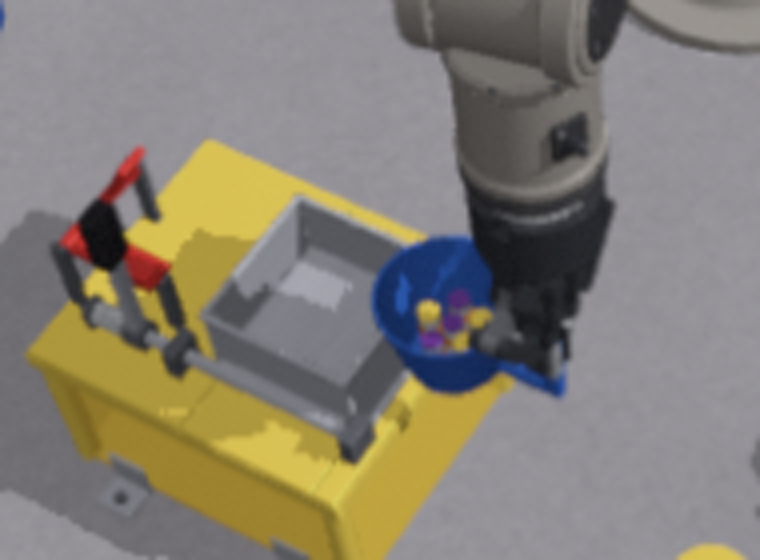

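>>> carry_out(
  series="-0.2 0 0.6 0 0;-0.4 0 0.5 0 0;-0.3 0 0 0 0;0 0 0 0 0",
  grip_force=40,
)

```text
clock: 10.5
tcp_pos: [0.5828, 0.0574, 0.2271]
orientation: [2.394, 2.035, -0.0]
contact_force: [-0.4, -1.1, -1.0]
grip_width: 0.008
```

>>> carry_out(
  series="-0.2 0 0 0 0;0 0 0 0 0",
)

```text
clock: 10.75
tcp_pos: [0.5827, 0.0564, 0.2273]
orientation: [-2.392, -2.036, -0.001]
contact_force: [1.1, 1.0, -0.5]
grip_width: 0.0079
```

>>> carry_out(
  series="-0.2 0 0 0 0;0 0 0 0 0",
)

```text
clock: 11.0
tcp_pos: [0.5827, 0.0561, 0.2276]
orientation: [-2.39, -2.037, -0.004]
contact_force: [1.1, 5.9, -0.0]
grip_width: 0.0076
```

>>> carry_out(
  series="-0.45 0 -0.85 0 0;-0.4 0 -0.9 0 0;0 0 0 0 0",
)

```text
clock: 11.38
tcp_pos: [0.5818, 0.048, 0.2458]
orientation: [-2.391, -2.037, -0.007]
contact_force: [1.1, 6.6, -0.3]
grip_width: 0.0081
```

Run:
```python
from h import *
o=r.get_obs(); print(o["tcp_pos"],tang(o),o["grip_width"],o["contact_force"],o["moment"])
f=eyes.grab_frame("scene");cv2.imwrite("pics/s7.png",cv2.resize(f["color"][100:240,120:310],None,fx=4,fy=4,interpolation=cv2.INTER_CUBIC))
f=eyes.grab_frame("wrist");cv2.imwrite("pics/w7.png",f["color"])
```

```text
[0.58182979 0.0480231  0.24582341] 80.86518867127369 0.008091016558485254 [ 1.09726157  6.55674731 -0.28171834] [ 1.59448824 -0.30299891  0.03687638]
```

View pics/s7.png

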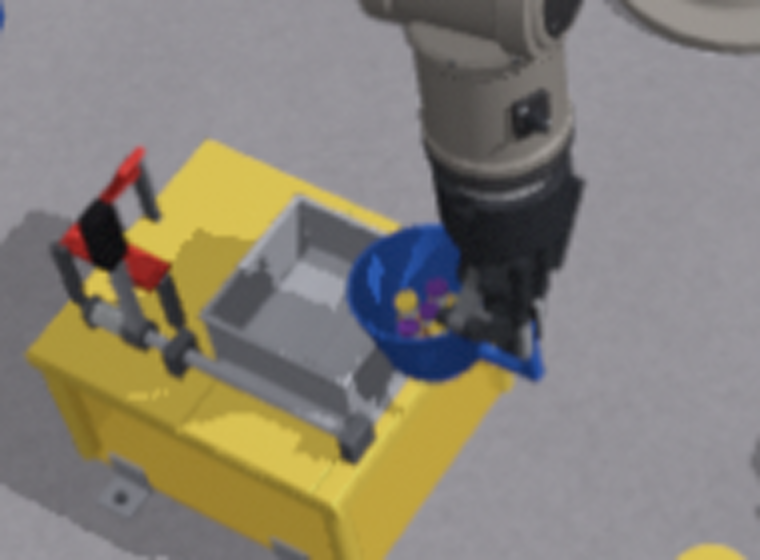

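View pics/w7.png

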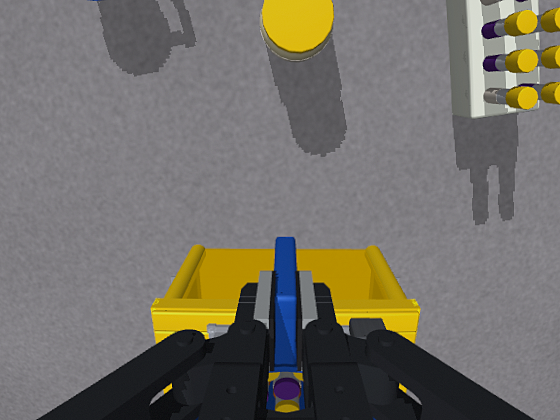

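>>> carry_out(
  series="-0.55 0 -0.83 0 0;-0.55 0 -0.83 0 0;-0.68 0 -0.72 0 0;-0.68 0 -0.72 0 0;0 0 0 0 0",
)

```text
clock: 12.1
tcp_pos: [0.5768, 0.0196, 0.2761]
orientation: [2.394, 2.032, 0.0]
contact_force: [-0.6, -0.9, -1.4]
grip_width: 0.008
```

Run:
```python
from h import *
o=r.get_obs(); print(o["tcp_pos"],tang(o),o["grip_width"],o["contact_force"],o["moment"])
f=eyes.grab_frame("scene");cv2.imwrite("pics/s8.png",cv2.resize(f["color"][100:240,120:310],None,fx=4,fy=4,interpolation=cv2.INTER_CUBIC))
f=eyes.grab_frame("wrist");cv2.imwrite("pics/w8.png",f["color"][200:])
```

```text
[0.57683775 0.01957481 0.27611965] 80.6450695546275 0.008047266348148976 [-0.55097164 -0.8534132  -1.42554337] [ 0.03959925  0.00532795 -0.03231097]
```

View pics/s8.png

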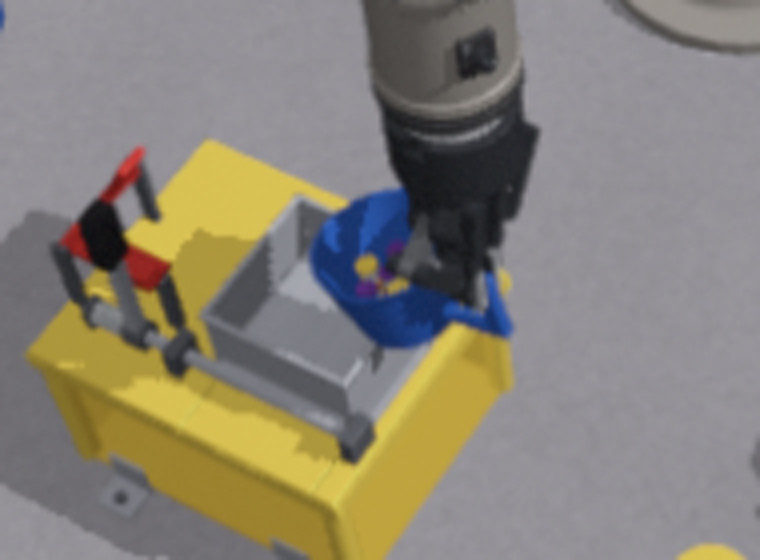

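View pics/w8.png

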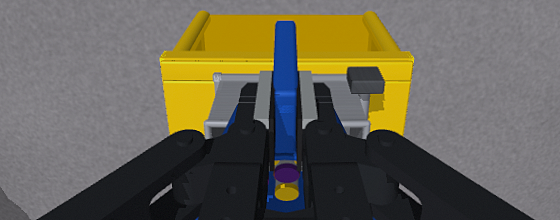

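```bash
cat >> h.py <<'E'
def cuppts(P,th,p=.052,ang=80.8):
    # P pivot world; returns rim circle, base circle, handle quad in world
    d=-np.array([np.cos(np.radians(ang)),np.sin(np.radians(ang)),0]); l=np.array([d[1],-d[0],0]); z=np.array([0,0,1.])
    c,s=np.cos(th),np.sin(th)
    def W(dd,ll,y): return P+(dd*c+y*s)*d+ll*l+(-dd*s+y*c)*z
    t=np.linspace(0,2*np.pi,40)
    rim=np.array([W(.073+.046*np.cos(a),.046*np.sin(a),.064-p) for a in t]); bas=np.array([W(.073+.031*np.cos(a),.031*np.sin(a),-p) for a in t])
    h=np.array([W(a,0,y-p) for a,y in((.03,.062),(-.006,.062),(-.006,.010),(.03,.010))])
    return rim,bas,h
def over(f,th,P,crop,fx,fn):
    u0,u1,v0,v1=crop
    im=cv2.resize(f["color"][v0:v1,u0:u1],None,fx=fx,fy=fx,interpolation=cv2.INTER_CUBIC)
    for t,col in th:
        for X,cl in zip(cuppts(P,np.radians(t)),(True,True,False)):
            uv=((proj(f,X)-[u0,v0]+.5)*fx-.5).round().astype(np.int32); cv2.polylines(im,[uv],cl,col,1,cv2.LINE_AA)
    cv2.imwrite(fn,im)
E
python3 - <<'E'
from h import *
o=r.get_obs(); f=eyes.grab_frame("scene")
over(f,[(10,(255,255,255)),(25,(0,255,0))],o["tcp_pos"]+[0,0,.002],(160,280,120,210),6,"pics/o8.png")
E
```

```text
(no output)
```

View pics/o8.png

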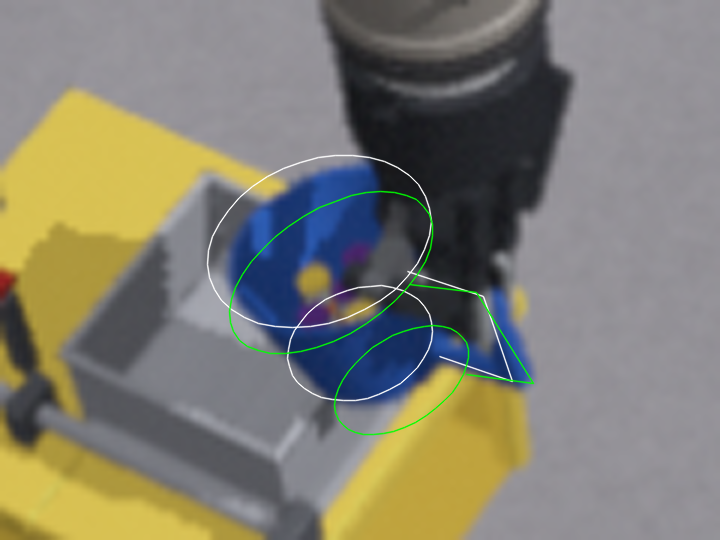

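>>> carry_out(
  series="0 0 -1 0 0;-0.8 0 -1.2 0 0;-2 0 -1 0 0;-2.2 0 -0.3 0 0;-2 0 0 0 0;-1.1 0 0 0 0;0 0 0 0 0",
)

```text
clock: 13.12
tcp_pos: [0.5635, -0.0598, 0.3103]
orientation: [-2.395, -2.033, 0.001]
contact_force: [-0.1, -0.2, -1.0]
grip_width: 0.0078
```

>>> carry_out(
  series="0 0 0 0 0;0 0 0 0 0;0 0 0 0 0",
  grip_force=20,
)

```text
clock: 13.5
tcp_pos: [0.564, -0.058, 0.3105]
orientation: [-2.392, -2.037, 0.0]
contact_force: [-0.1, 0.2, -2.0]
grip_width: 0.0079
```

Run:
```python
from h import *
o=r.get_obs(); print(o["tcp_pos"],tang(o),o["grip_width"],o["contact_force"],o["moment"])
f=eyes.grab_frame("scene")
over(f,[(20,(0,255,0))],o["tcp_pos"]+[0,0,.002],(140,260,100,200),6,"pics/o9.png")
```

```text
[ 0.56397605 -0.05795587  0.31046919] 80.83683044278092 0.007851082670399577 [-0.10141314  0.17229244 -2.0114862 ] [ 0.05916434 -0.02569221 -0.02511769]
```

View pics/o9.png

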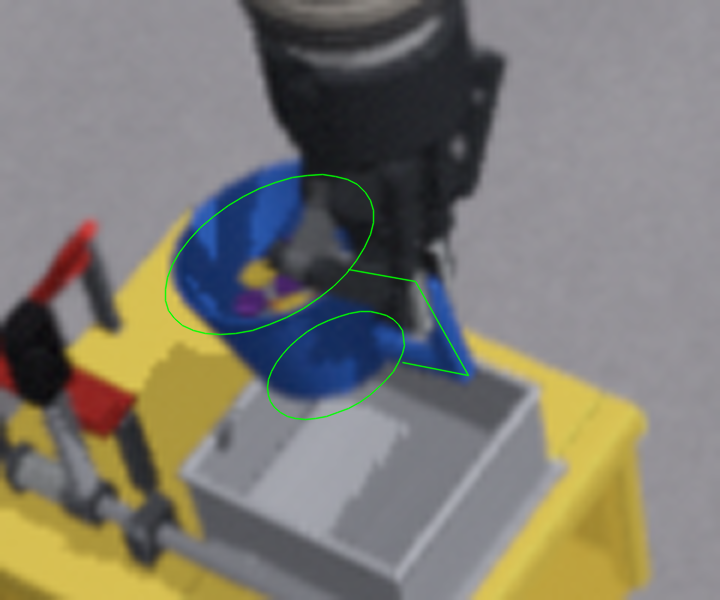

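>>> carry_out(
  series="0 0 0 0 0.06;0 0 0 0 0.08;0 0 0 0 0.08",
)

```text
clock: 13.92
tcp_pos: [0.5639, -0.0586, 0.3106]
orientation: [2.393, 2.036, 0.0]
contact_force: [0.6, -0.0, -0.8]
grip_width: 0.008
```

```bash
cat > look.py <<'E'
from h import *
import sys
o=r.get_obs(); print(o["clock"],o["tcp_pos"],tang(o),o["grip_width"],o["contact_force"],o["moment"])
f=eyes.grab_frame("scene")
over(f,[(float(a),(0,255,0)) for a in sys.argv[2:]],o["tcp_pos"]+[0,0,.002],(140,260,100,200),6,"pics/%s.png"%sys.argv[1])
E
python3 look.py o10
```

```text
13.925 [ 0.56386233 -0.0586372   0.31059127] 80.77497043712174 0.008011542943155264 [ 0.62237868 -0.02822795 -0.78265455] [ 0.034046   -0.0398928   0.02598027]
```

View pics/o10.png

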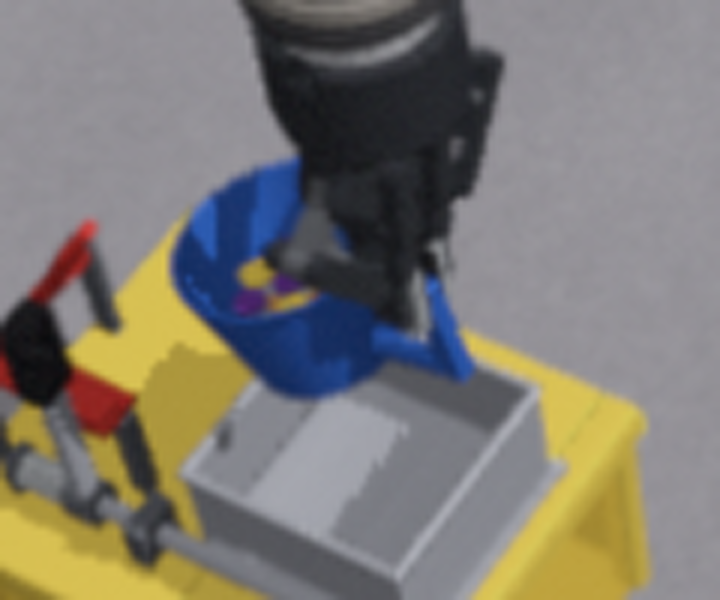

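>>> carry_out(
  series="0 0 0 0 0.088;0 0 0 0 0.088",
)

```text
clock: 14.22
tcp_pos: [0.5639, -0.0586, 0.3106]
orientation: [-2.393, -2.036, -0.0]
contact_force: [-0.8, -0.4, -1.9]
grip_width: 0.008
```

>>> carry_out(
  series="0 0 0 0 0.092;0 0 0 0 0.092",
)

```text
clock: 14.48
tcp_pos: [0.5639, -0.0586, 0.3106]
orientation: [-2.393, -2.036, -0.0]
contact_force: [-0.7, -0.6, -1.2]
grip_width: 0.0083
```

```bash
python3 look.py o11
```

```text
14.475 [ 0.56387078 -0.05861976  0.31058426] 80.77155861687204 0.008341572328437689 [-0.72481818 -0.61635314 -1.18032721] [ 0.04348047  0.02951007 -0.02313499]
```

View pics/o11.png

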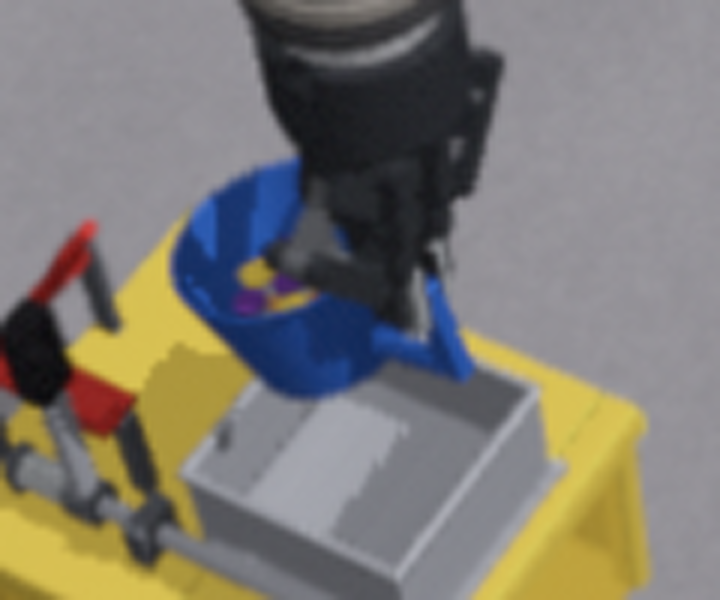

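>>> carry_out(
  series="0 0 0 0 0.096;0 0 0 0 0.096",
)

```text
clock: 14.78
tcp_pos: [0.5638, -0.0586, 0.3106]
orientation: [-2.393, -2.036, -0.0]
contact_force: [-0.7, 0.1, -1.3]
grip_width: 0.0083
```

```bash
python3 look.py o12
```

```text
14.775 [ 0.56384465 -0.05861784  0.31059328] 80.77363905875401 0.008310162279562511 [-0.65010549  0.11099582 -1.32426631] [ 0.09941904 -0.06155162 -0.03618148]
```

View pics/o12.png

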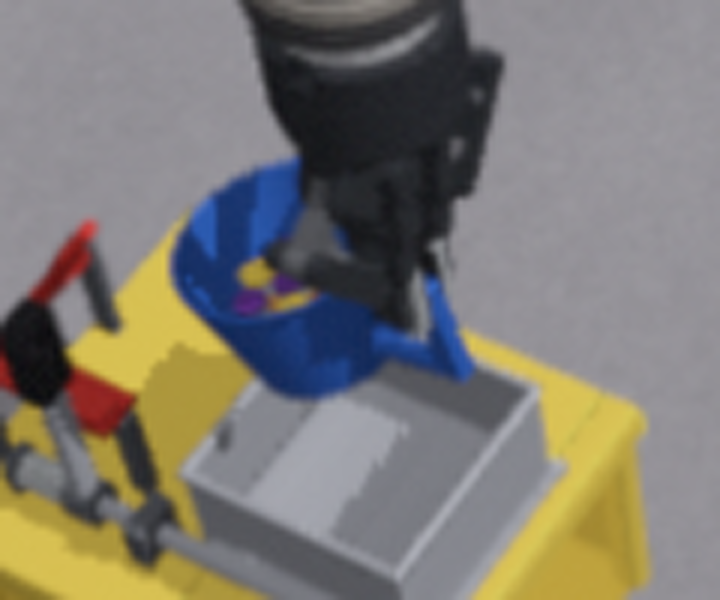

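>>> carry_out(
  series="0 0 0 0 0.1;0 0 0 0 0.1",
)

```text
clock: 15.08
tcp_pos: [0.5639, -0.0586, 0.3106]
orientation: [2.393, 2.035, 0.0]
contact_force: [-0.0, 0.4, -1.3]
grip_width: 0.0091
```

```bash
python3 look.py o13
```

```text
15.075 [ 0.56388431 -0.05861925  0.3105971 ] 80.76993337862646 0.009140568128763243 [-0.00714003  0.40853695 -1.28434172] [ 0.08559163 -0.02259387  0.00948978]
```

View pics/o13.png

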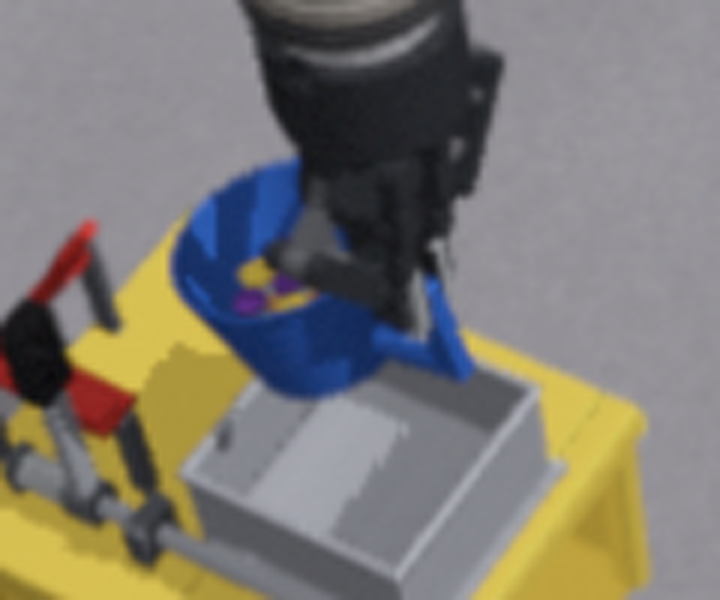

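>>> carry_out(
  series="0 0 0 0 0.104;0 0 0 0 0.104",
)

```text
clock: 15.38
tcp_pos: [0.5639, -0.0586, 0.3106]
orientation: [-2.393, -2.036, 0.0]
contact_force: [-0.0, 0.5, -2.0]
grip_width: 0.009
```

```bash
python3 look.py o14
```

```text
15.375 [ 0.5638647  -0.05859539  0.31057826] 80.77496591075567 0.008952952905413316 [-1.40793427e-03  4.88425541e-01 -1.96048233e+00] [ 0.04262933 -0.0072      0.00657215]
```

View pics/o14.png

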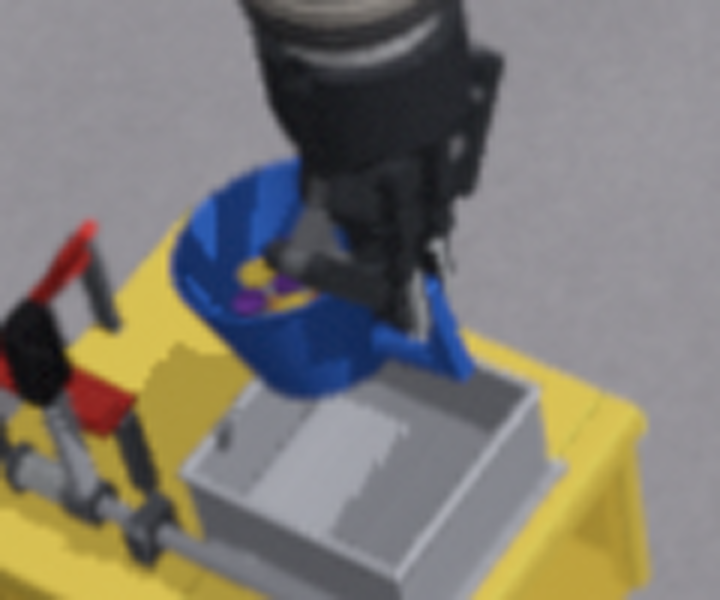

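```bash
cat > d.py <<'E'
from h import *
o=r.get_obs(); f=eyes.grab_frame("scene")
p=cv2.imread("pics/ref.png"); c=f["color"]
if p is not None: print("diff",np.abs(p[100:200,140:260].astype(int)-c[100:200,140:260]).mean())
cv2.imwrite("pics/ref.png",c); print(o["clock"],o["grip_width"],o["contact_force"])
E
python3 d.py
```

```text
15.425 0.008960427639811934 [ 0.36756969 -0.60461552 -2.13364931][ WARN:0@1.242] global loadsave.cpp:275 findDecoder imread_('pics/ref.png'): can't open/read file: check file path/integrity
```

>>> carry_out(
  series="0 0 0 0 0.108;0 0 0 0 0.108",
)

```text
clock: 15.72
tcp_pos: [0.5639, -0.0586, 0.3106]
orientation: [2.393, 2.036, 0.0]
contact_force: [1.4, 0.2, -1.0]
grip_width: 0.0093
```

```bash
python3 d.py
```

```text
diff 0.7905555555555556
15.725 0.009293299477714593 [ 1.39606884  0.16419559 -1.01573733]
```

>>> carry_out(
  series="0 0 0 0 0.112;0 0 0 0 0.112",
)

```text
clock: 16.02
tcp_pos: [0.5639, -0.0586, 0.3106]
orientation: [-2.393, -2.036, -0.0]
contact_force: [-0.1, 0.4, -0.9]
grip_width: 0.0096
```

```bash
python3 d.py
```

```text
diff 0.7573888888888889
16.025 0.009604092855712353 [-0.08425666  0.43289677 -0.87283601]
```

>>> carry_out(
  series="0 0 0 0 0.114;0 0 0 0 0.114",
)

```text
clock: 16.32
tcp_pos: [0.5639, -0.0586, 0.3106]
orientation: [-2.393, -2.036, 0.0]
contact_force: [-1.2, -0.3, -1.5]
grip_width: 0.01
```

```bash
python3 d.py
```

```text
diff 3.6524444444444444
16.325 0.009973332167344065 [-1.19108845 -0.34088419 -1.54589949]
```

Movement started; look.

```bash
python3 look.py o15 35
```

```text
16.375 [ 0.56384592 -0.0586057   0.31058226] 80.77549448506534 0.010039332935367701 [ 0.97610192 -0.52382993 -1.52004058] [-0.01403899 -0.01774058  0.01074831]
```

View pics/o15.png

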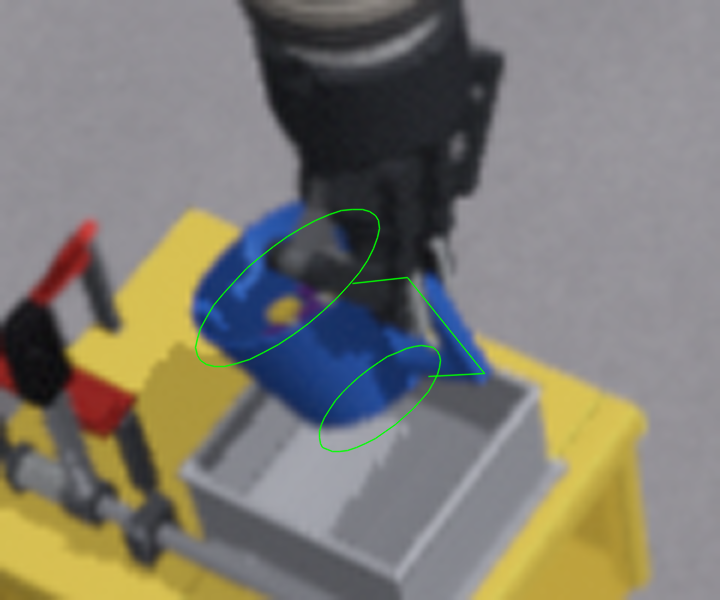

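>>> carry_out(
  series="0 0 -0.3 0 0.114;0 0 -0.3 0 0.114",
)

```text
clock: 16.68
tcp_pos: [0.5639, -0.0586, 0.3169]
orientation: [2.393, 2.036, 0.0]
contact_force: [0.3, -0.2, -1.2]
grip_width: 0.0098
```

```bash
python3 d.py;python3 look.py o16 50
```

```text
diff 5.129888888888889
16.675 0.009784209213513582 [ 0.25046161 -0.15522837 -1.24585488]
16.725 [ 0.56414299 -0.05868542  0.31729561] 80.77281518101445 0.009382466165397809 [-0.36908801 -0.19884632 -1.03262494] [ 0.06717015  0.00324853 -0.00526643]
```

View pics/o16.png

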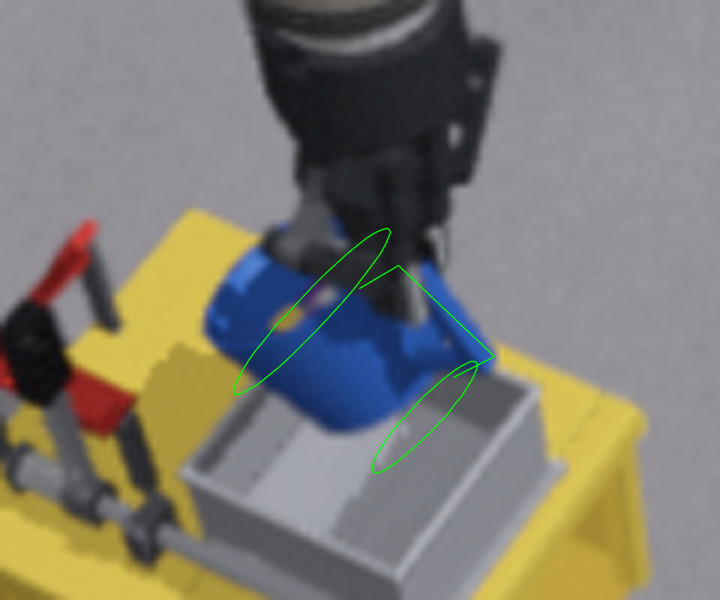

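>>> carry_out(
  series="0.7 0 0 0 0.114;0.7 0 0 0 0.114",
)

```text
clock: 17.02
tcp_pos: [0.5662, -0.0441, 0.3165]
orientation: [-2.392, -2.036, 0.0]
contact_force: [0.4, -0.6, -1.7]
grip_width: 0.0097
```

```bash
python3 d.py;python3 look.py o17
```

```text
diff 10.20813888888889
17.025 0.009687946994087936 [ 0.37414047 -0.61789105 -1.73526011]
17.075 [ 0.5664165  -0.0426672   0.31638696] 80.88600443461296 0.009635567882281579 [-0.29230973  1.12180058 -1.86559158] [ 0.19438947 -0.03657395 -0.05380152]
```

View pics/o17.png

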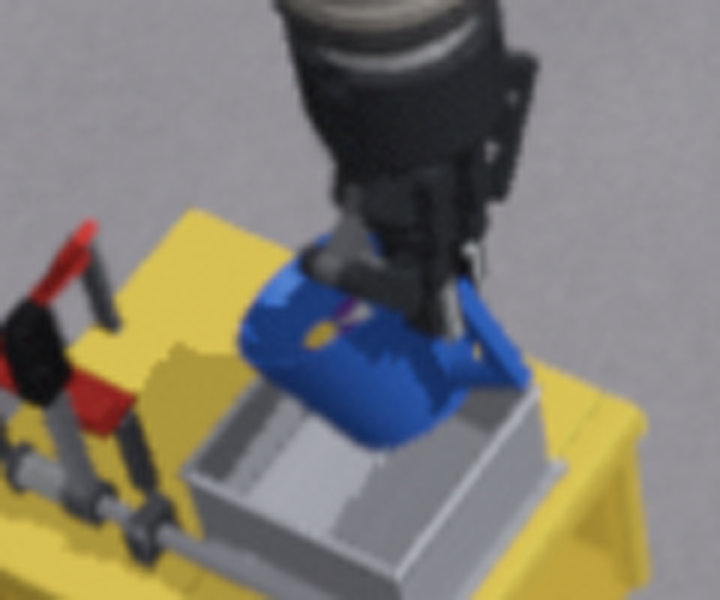

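>>> carry_out(
  series="0 0 0 0 0.115;0 0 0 0 0.115",
)

```text
clock: 17.38
tcp_pos: [0.566, -0.045, 0.3166]
orientation: [2.393, 2.035, -0.0]
contact_force: [0.2, -0.3, -0.6]
grip_width: 0.0099
```

```bash
python3 d.py;python3 look.py o18
```

```text
diff 4.517027777777778
17.375 0.009934585911121788 [ 0.23756251 -0.30552038 -0.60990778]
17.425 [ 0.5660428  -0.04507948  0.31658884] 80.7499356725234 0.010142217045131187 [ 0.05726163  0.99292917 -1.5162267 ] [ 0.04605771 -0.01543575  0.03564565]
```

View pics/o18.png

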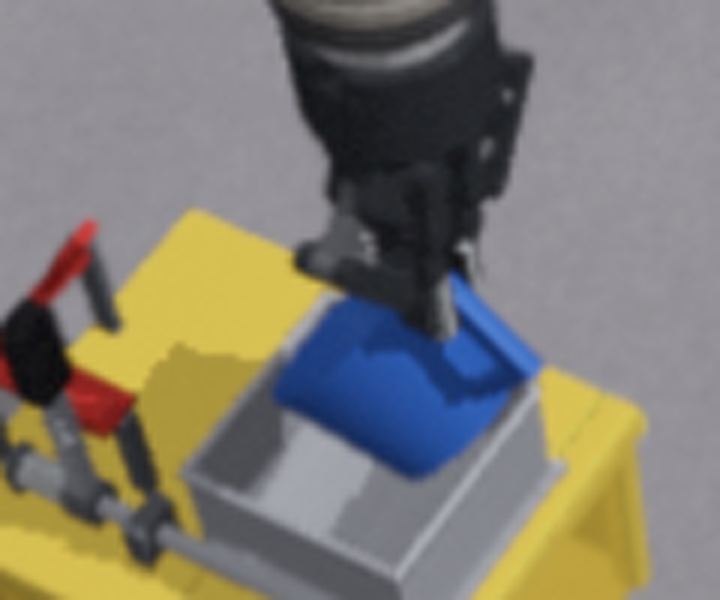

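>>> carry_out(
  series="0 0 0 0 0.114;0 0 0 0 0.114",
)

```text
clock: 17.73
tcp_pos: [0.5661, -0.0449, 0.3166]
orientation: [2.393, 2.035, 0.0]
contact_force: [-0.0, -0.5, -1.7]
grip_width: 0.01
```

```bash
python3 d.py;python3 look.py o19
```

```text
diff 1.87275
17.725 0.009952609988743187 [-0.04280308 -0.46739071 -1.73482919]
17.775 [ 0.56610491 -0.04484797  0.31658849] 80.7707311735047 0.0098351128207514 [ 0.84324171  0.8146039  -2.15867758] [0.06321441 0.00813705 0.0001171 ]
```

View pics/o19.png

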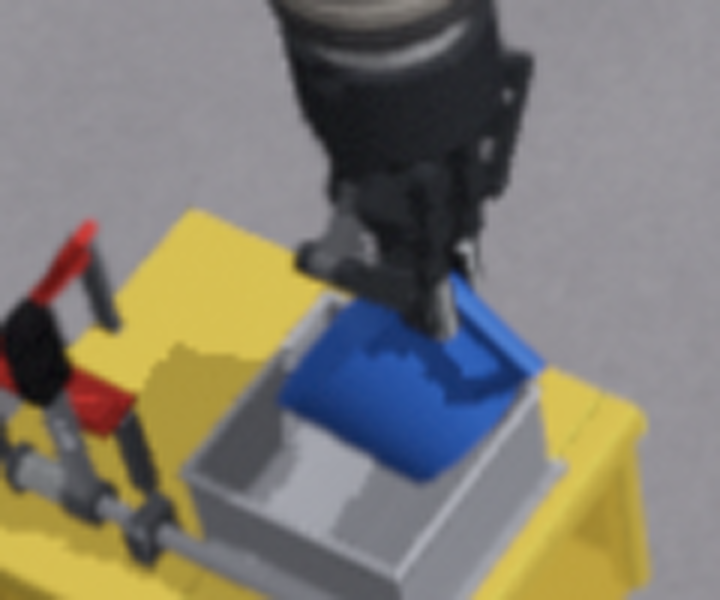

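>>> carry_out(
  series="0.8 0 0 0 0.112;0.8 0 0.5 0 0.112;0 0 0.8 0 0.112;0 0 0.5 0 0.112;0 0 0 0 0.112",
)

```text
clock: 18.45
tcp_pos: [0.5692, -0.0287, 0.2991]
orientation: [2.393, 2.036, 0.002]
contact_force: [-0.5, 1.8, 3.6]
grip_width: 0.0099
```

```bash
python3 look.py o20 60
```

```text
18.45 [ 0.56921503 -0.02867997  0.29905601] 80.7834095210017 0.009859237526715975 [-0.49040166  1.81703761  3.58414411] [ 0.40742406  0.08686768 -0.02098462]
```

View pics/o20.png

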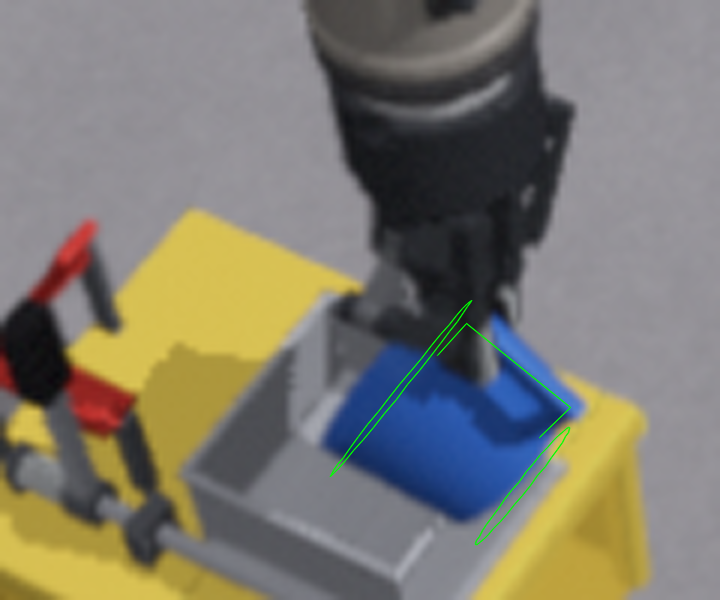

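>>> carry_out(
  series="-0.8 0 -0.1 0 0.11;-0.8 0 -0.1 0 0.11;-0.8 0 0 0 0.11;0 0 0 0 0.11",
)

```text
clock: 19.0
tcp_pos: [0.5644, -0.0543, 0.3004]
orientation: [2.395, 2.033, -0.001]
contact_force: [-0.9, -0.3, 1.4]
grip_width: 0.0098
```

```bash
python3 look.py o21 70
```

```text
19.0 [ 0.56441719 -0.05429984  0.3004465 ] 80.65658168435083 0.009849579547455134 [-0.86563252 -0.29998716  1.43531557] [-0.14386908  0.05208361  0.02823514]
```

View pics/o21.png

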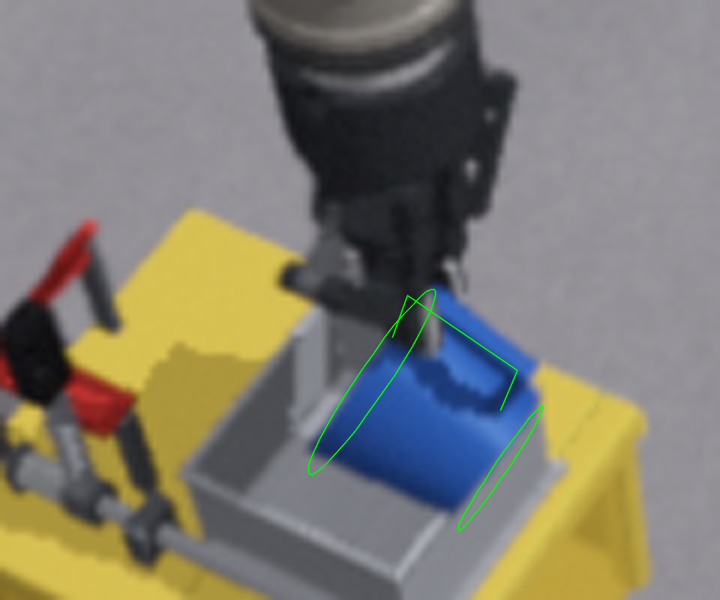

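>>> carry_out(
  series="-0.8 0 0 0 0.11;-0.8 0 0.1 0 0.11;-0.8 0 0.15 0 0.11;-0.8 0 0.2 0 0.11;0 0 0 0 0.11",
)

```text
clock: 19.68
tcp_pos: [0.5593, -0.0854, 0.2959]
orientation: [2.395, 2.034, -0.001]
contact_force: [-0.5, -0.8, -1.0]
grip_width: 0.0099
```

```bash
python3 look.py o22 85
```

```text
19.675 [ 0.55928715 -0.08541968  0.29585411] 80.68236574908777 0.009943759094410544 [-0.54990864 -0.76105352 -1.02434638] [-0.05093954  0.04215917  0.00669856]
```

View pics/o22.png

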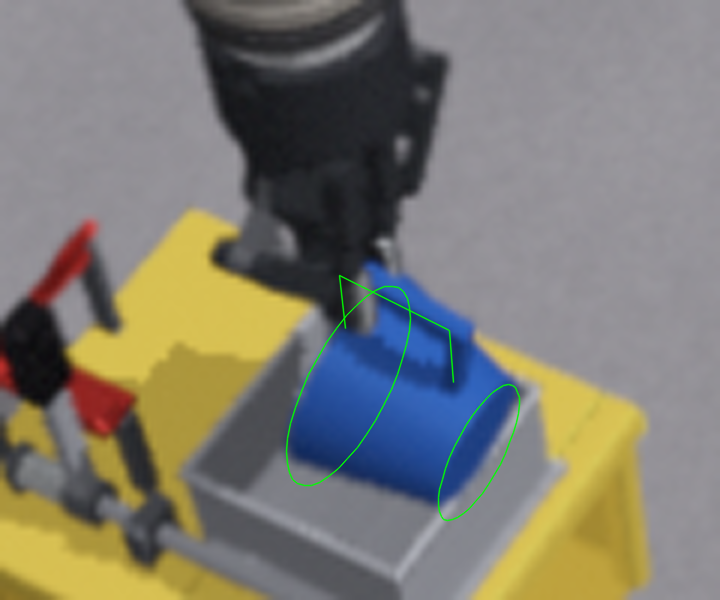

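>>> carry_out(
  series="0 0 0.6 0 0.11;0 0 0.6 0 0.11;-0.5 0 0.5 0 0.11;-0.5 0 0.5 0 0.11;0 0 0 0 0.11",
)

```text
clock: 20.35
tcp_pos: [0.5593, -0.1, 0.2778]
orientation: [2.391, 2.025, 0.001]
contact_force: [-4.2, -10.4, 20.9]
grip_width: 0.0097
```

```bash
python3 look.py o23 100
```

```text
20.35 [ 0.55932501 -0.09996333  0.27782526] 80.52472117554042 0.009688599714425778 [ -4.19946029 -10.42300283  20.94646391] [-2.30429595  1.25652374  0.1141474 ]
```

View pics/o23.png

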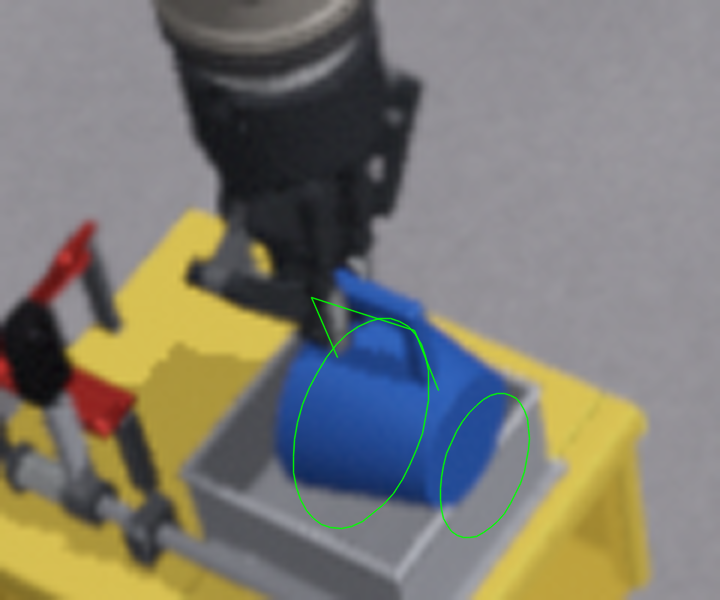

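>>> carry_out(
  series="0 0 -0.4 0 0.105;0 0 -0.4 0 0.105;0 0 0 0 0.105",
)

```text
clock: 20.78
tcp_pos: [0.558, -0.0933, 0.2818]
orientation: [-2.391, -2.037, 0.0]
contact_force: [-1.0, 1.1, -1.8]
grip_width: 0.01
```

```bash
python3 look.py o24
python3 - <<'E'
from h import *
f=eyes.grab_frame("top");cv2.imwrite("pics/t24.png",cv2.resize(f["color"][160:290,310:460],None,fx=5,fy=4.5,interpolation=cv2.INTER_CUBIC))
f=eyes.grab_frame("wrist");cv2.imwrite("pics/w24.png",f["color"])
E
```

```text
20.775 [ 0.55799547 -0.09332788  0.2817558 ] 80.84613900507779 0.009974768593723742 [-0.96122557  1.12673952 -1.77155068] [0.00725663 0.01313973 0.02976446]
```

View pics/o24.png

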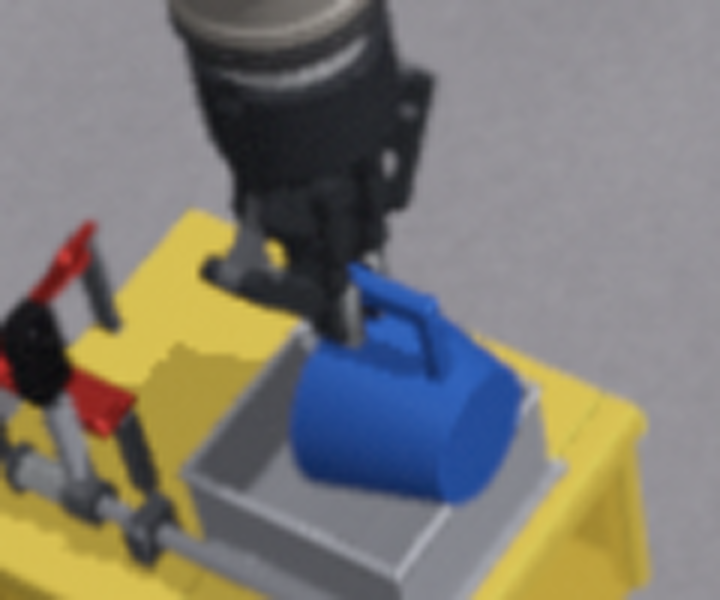

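View pics/t24.png

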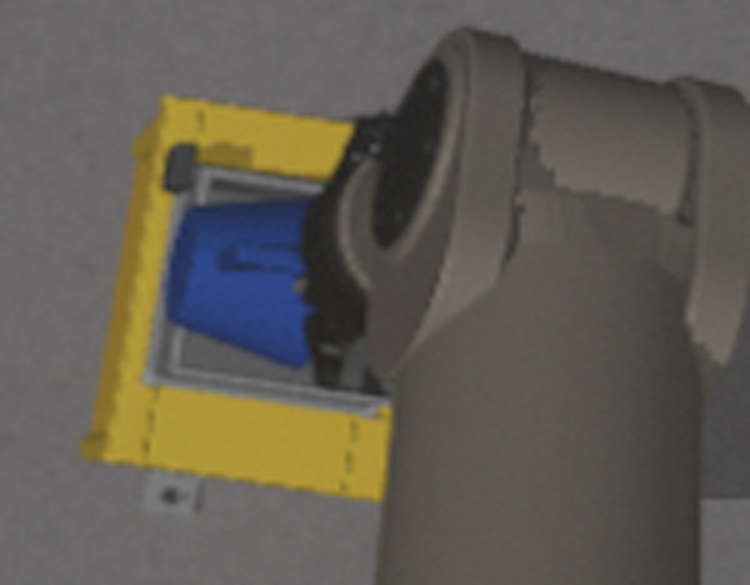

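View pics/w24.png

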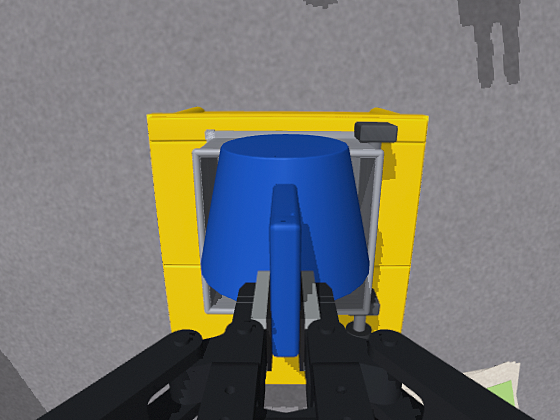

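>>> carry_out(
  series="0.8 0 0 0 0.09;-0.8 0 0 0 0.09;0.8 0 0 0 0.09;-0.8 0 0 0 0.09;0.8 0 0 0 0.09;-0.8 0 0 0 0.09;0 0 0 0 0.09",
)

```text
clock: 21.8
tcp_pos: [0.5578, -0.0952, 0.2821]
orientation: [2.394, 2.034, -0.0]
contact_force: [-1.2, 0.5, -1.0]
grip_width: 0.0101
```

>>> carry_out(
  series="0 0 -1.5 0 0.09;0 0 -3 0 0.09;0 0 -3 0 0.09;0 0 -1.5 0 0.09;0 0 0 0 0.09",
)

```text
clock: 22.42
tcp_pos: [0.5586, -0.0942, 0.3732]
orientation: [2.392, 2.035, 0.003]
contact_force: [0.0, -0.0, -0.5]
grip_width: 0.0097
```

```bash
python3 look.py o25
python3 - <<'E'
from h import *
f=eyes.grab_frame("scene");cv2.imwrite("pics/s25.png",cv2.resize(f["color"][70:220,120:300],None,fx=4,fy=4,interpolation=cv2.INTER_CUBIC))
f=eyes.grab_frame("wrist");cv2.imwrite("pics/w25.png",f["color"])
E
```

```text
22.425 [ 0.55857689 -0.09424698  0.37319846] 80.77948223611337 0.009738807311169051 [ 0.01039745 -0.03819865 -0.487824  ] [ 0.00753683 -0.03937952 -0.02362407]
```

View pics/s25.png

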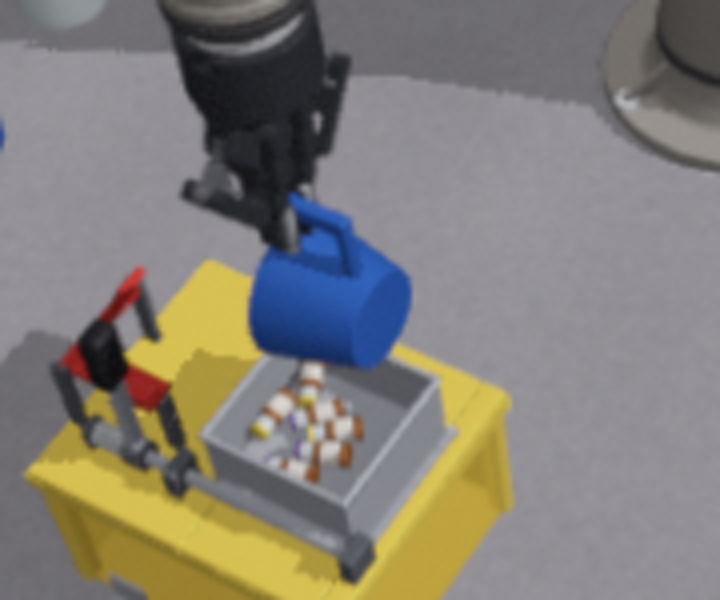

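View pics/w25.png

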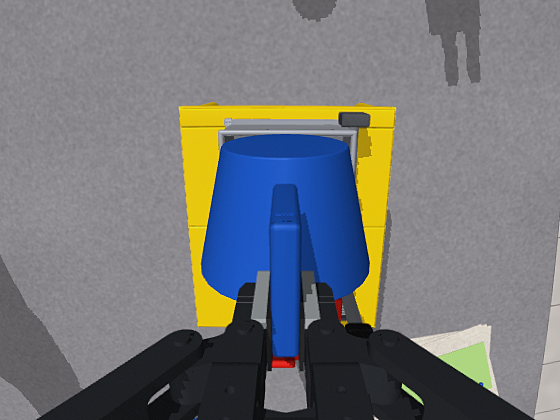

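Run:
```python
from h import *
plan([.46,.16,.30],80.8,7)
f=eyes.grab_frame("scene");cv2.imwrite("pics/hop.png",cv2.resize(f["color"][150:200,165:235],None,fx=10,fy=10,interpolation=cv2.INTER_CUBIC))
```

```text
7 rows: x 3.36 y -1.96 z 1.01 yaw -0.000 | step mm 40 deg 0.0
```

View pics/hop.png

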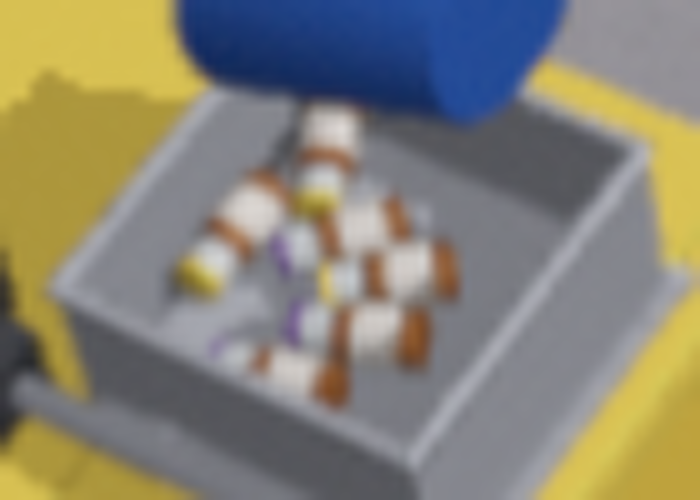

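>>> carry_out(
  series="1.7 -1 0 0 0;3.4 -2 0 0 0;4 -2.3 1 0 0;4 -2.3 1.5 0 0;4 -2.3 2 0 0;3.4 -2 2 0 0;2.2 -1.3 0.5 0 0;0.8 -0.5 0 0 0",
  grip_force=30,
)

```text
clock: 23.62
tcp_pos: [0.4593, 0.1609, 0.3009]
orientation: [-2.39, -2.038, 0.004]
contact_force: [-0.3, -1.2, 0.2]
grip_width: 0.0094
```

Run:
```python
from h import *
o=r.get_obs(); print(o["clock"],o["tcp_pos"],o["contact_force"])
plan([.46,.16,.18],80.8,5)
f=eyes.grab_frame("scene")
over(f,[(80,(255,255,255)),(97,(0,255,0))],o["tcp_pos"]+[0,0,.002],(180,320,60,180),5,"pics/o26.png")
```

```text
23.625 [0.45930909 0.160913   0.30093395] [-0.25156187 -1.18431727  0.15668076]
5 rows: x -0.02 y 0.02 z 2.42 yaw 0.000 | step mm 24 deg -0.0
```

View pics/o26.png

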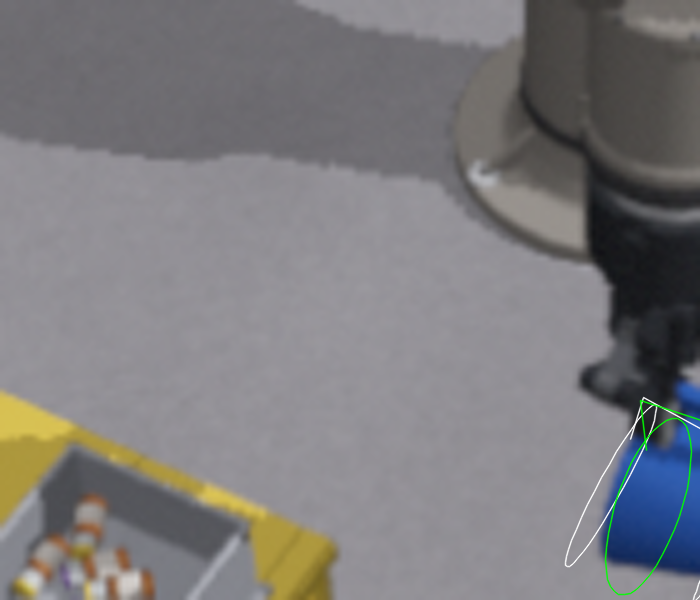

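>>> carry_out(
  series="0 0 2 0 0;0 0 3.5 0 0;0 0 3.5 0 0;0 0 2.5 0 0;0 0 1 0 0.11;0 0 0 0 0.114;0 0 0 0 0.114",
  grip_force=20,
)

```text
clock: 24.55
tcp_pos: [0.4615, 0.1598, 0.1782]
orientation: [2.393, 2.035, 0.003]
contact_force: [0.3, 0.4, -0.8]
grip_width: 0.0097
```

```bash
cat > look2.py <<'E'
from h import *
import sys
o=r.get_obs(); print(o["clock"],o["tcp_pos"],tang(o),o["grip_width"],o["contact_force"])
f=eyes.grab_frame("scene")
over(f,[(float(a),(0,255,0)) for a in sys.argv[2:]],o["tcp_pos"]+[0,0,.002],(240,400,110,230),5,"pics/%s.png"%sys.argv[1])
E
python3 look2.py o27 80
```

```text
24.55 [0.46145912 0.15982081 0.17818088] 80.7459214926442 0.009713092239282625 [ 0.32496355  0.36523995 -0.80030249]
```

View pics/o27.png

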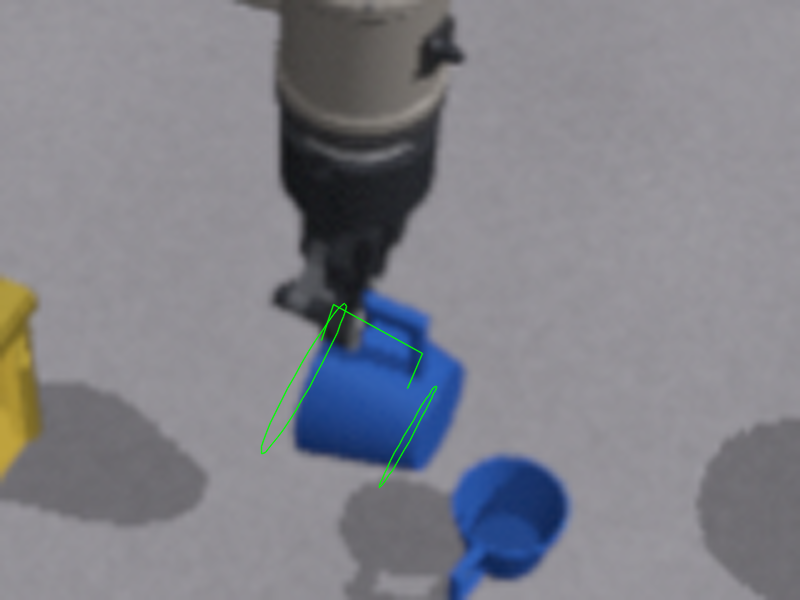

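>>> carry_out(
  series="-1.5 -0.3 1 0 0.1;-1.5 -0.3 2 0 0.1;-0.4 0 1.6 0 0.1;0 0 0.6 0 0.1;0 0 0 0 0.1",
)

```text
clock: 25.22
tcp_pos: [0.449, 0.1269, 0.125]
orientation: [-2.393, -2.035, 0.001]
contact_force: [-0.5, 0.3, -0.6]
grip_width: 0.0099
```

>>> carry_out(
  series="0 0 0.5 0 0.1;0 0 0.4 0 0.1;0 0 0 0 0.1",
)

```text
clock: 25.6
tcp_pos: [0.449, 0.1273, 0.1159]
orientation: [-2.393, -2.036, 0.001]
contact_force: [-0.5, -0.4, -0.9]
grip_width: 0.0095
```

```bash
python3 look2.py o28
```

```text
25.6 [0.44902832 0.12725178 0.11590582] 80.79042985371328 0.009501790109358898 [-0.48786935 -0.41500159 -0.88988321]
```

View pics/o28.png

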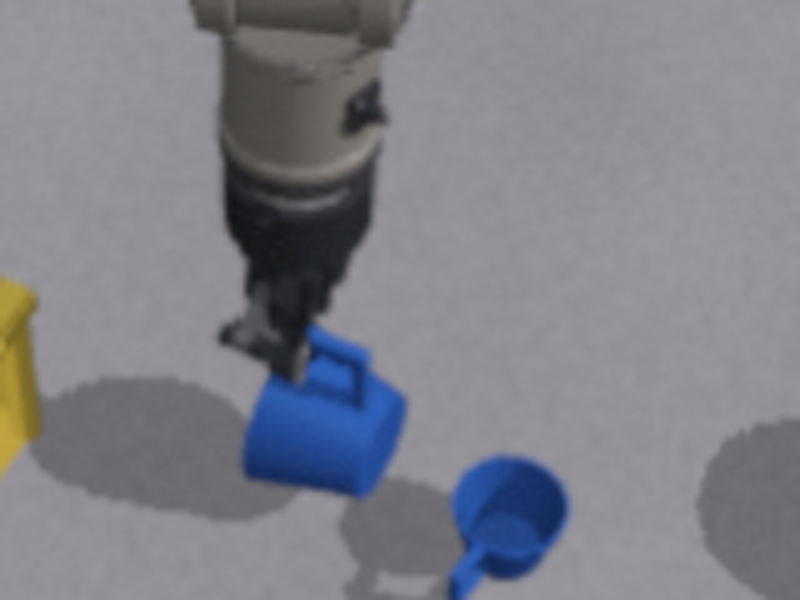

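>>> carry_out(
  series="0 0 0.4 0 0.1;0 0 0.3 0 0.1;0 0 0 0 0.1",
)

```text
clock: 26.02
tcp_pos: [0.449, 0.1271, 0.1088]
orientation: [-2.393, -2.036, 0.001]
contact_force: [-0.5, 0.1, -0.8]
grip_width: 0.01
```

>>> carry_out(
  series="0.1 0 0.3 0 0.1;0.1 0 0.2 0 0.1;0 0 0 0 0.1",
)

```text
clock: 26.4
tcp_pos: [0.4494, 0.1292, 0.1039]
orientation: [-2.393, -2.036, 0.0]
contact_force: [0.3, 0.1, -0.5]
grip_width: 0.0094
```

>>> carry_out(
  series="0.2 0 0.4 0 0.1;0.3 0 0.3 0 0.1;0 0 0 0 0.1",
)

```text
clock: 26.78
tcp_pos: [0.4507, 0.1345, 0.0976]
orientation: [-2.393, -2.036, -0.001]
contact_force: [-1.2, -0.8, 7.9]
grip_width: 0.0097
```

>>> carry_out(
  series="0.4 0 0.3 0 0.1;0.4 0 0.2 0 0.1;0 0 0 0 0.1",
)

```text
clock: 27.15
tcp_pos: [0.4542, 0.1458, 0.0956]
orientation: [-2.39, -2.035, -0.011]
contact_force: [-7.0, 5.1, 38.9]
grip_width: 0.0098
```

```bash
python3 look2.py o29
```

```text
27.15 [0.45423168 0.14583515 0.09563821] 80.83560067876172 0.009837874327592137 [-7.01424777  5.13013336 38.8625875 ]
```

View pics/o29.png

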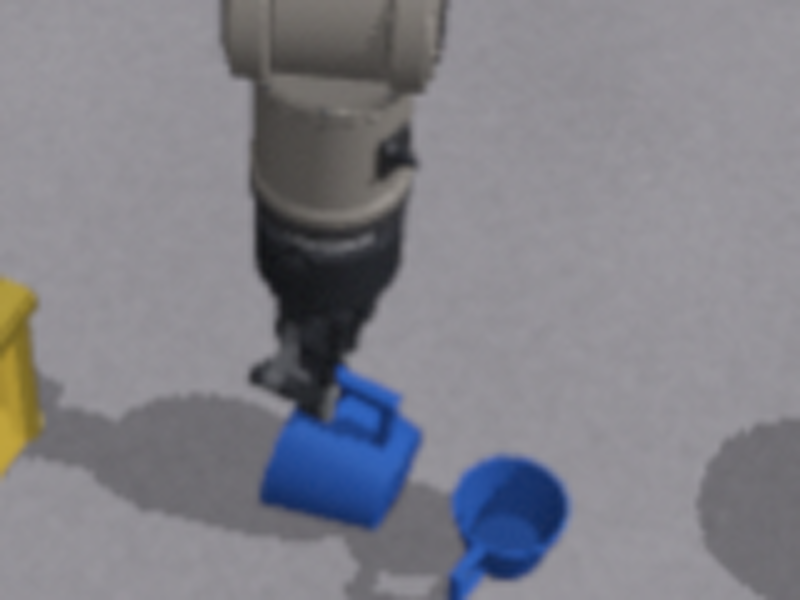

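>>> carry_out(
  series="-0.3 0 -0.5 0 0.1;-0.3 0 -0.5 0 0;0 0 -1 0 0;0 0 -2 0 0;0 0 -2 0 0;0 0 -1 0 0;0 0 0 0 0",
  grip_force=30,
)

```text
clock: 28.08
tcp_pos: [0.4509, 0.1362, 0.1625]
orientation: [2.393, 2.036, 0.002]
contact_force: [-0.2, -0.5, -1.5]
grip_width: 0.0094
```

```bash
python3 look2.py o30; python3 -c "
from h import *
plan([.57,.06,.165],180,11)"
```

```text
28.075 [0.45089074 0.13623862 0.16252218] 80.7761843012006 0.009362174317728013 [-0.22206574 -0.52883305 -1.46382515]
11 rows: x -1.36 y 0.54 z -0.03 yaw -0.157 | step mm 15 deg 9.0
```

View pics/o30.png

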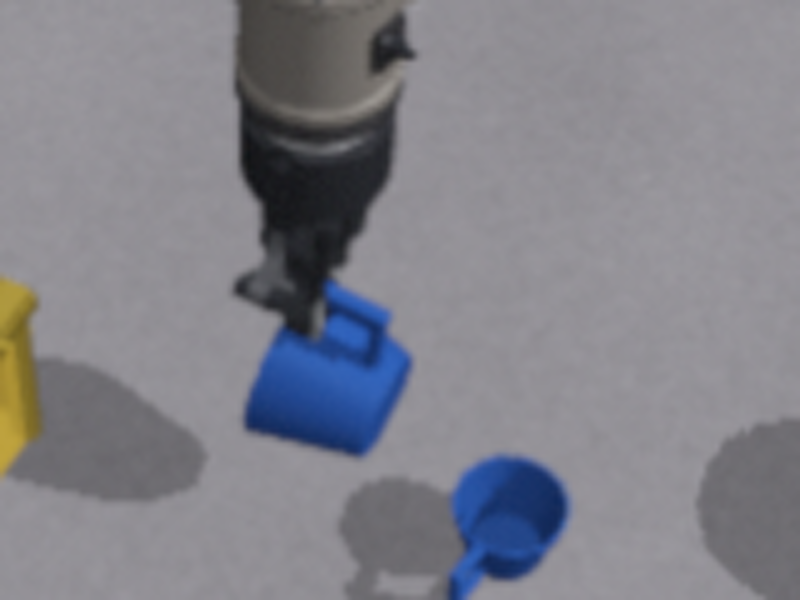

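>>> carry_out(
  series="-1 0.4 0 -0.1 0;-1.36 0.54 0 -0.157 0;-1.36 0.54 0 -0.157 0;-1.36 0.54 0 -0.157 0;-1.36 0.54 0 -0.157 0;-1.36 0.54 0 -0.157 0;-1.36 0.54 0 -0.157 0;-1.36 0.54 0 -0.157 0",
)

```text
clock: 29.12
tcp_pos: [0.5217, 0.0563, 0.1609]
orientation: [-0.819, -3.031, 0.002]
contact_force: [-0.2, 0.0, -0.8]
grip_width: 0.0098
```

```bash
python3 -c "
from h import *
o=r.get_obs();print(o['tcp_pos'],tang(o))
plan([.57,.06,.165],180,4)"
```

```text
[0.52171479 0.05630919 0.16090247] 149.74757900769563
4 rows: x -1.12 y 0.48 z -0.10 yaw -0.132 | step mm 12 deg 7.6
```

>>> carry_out(
  series="-1.12 0.48 0 -0.132 0;-1.12 0.48 0 -0.132 0;-1.12 0.48 1 -0.132 0;-1.12 0.48 1.5 -0.132 0;0 0 1 0 0;0 0 0.6 0 0;0 0 0 0 0",
  grip_force=20,
)

```text
clock: 30.0
tcp_pos: [0.5693, 0.06, 0.1205]
orientation: [-0.01, -3.14, 0.001]
contact_force: [-0.7, -0.3, -0.6]
grip_width: 0.0095
```

```bash
cat > look3.py <<'E'
from h import *
import sys
o=r.get_obs(); print(o["clock"],o["tcp_pos"],tang(o),o["grip_width"],o["contact_force"])
f=eyes.grab_frame("scene"); cv2.imwrite("pics/%s.png"%sys.argv[1],cv2.resize(f["color"][120:270,200:360],None,fx=4,fy=4,interpolation=cv2.INTER_CUBIC))
if len(sys.argv)>2: f=eyes.grab_frame("wrist"); cv2.imwrite("pics/%sw.png"%sys.argv[1],f["color"])
E
python3 look3.py o31 w
```

```text
30.0 [0.56925004 0.06000697 0.1204994 ] 179.6449037021579 0.009499449686939766 [-0.72637892 -0.30111163 -0.57661266]
```

View pics/o31.png

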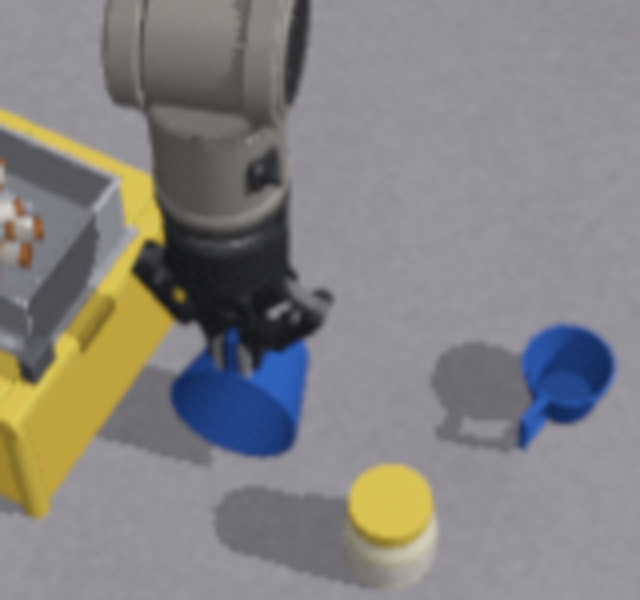

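View pics/o31w.png

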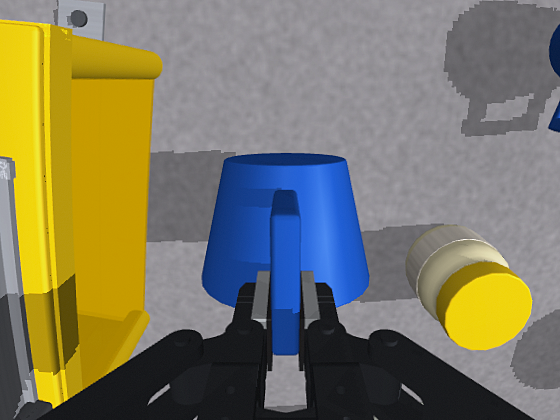

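>>> carry_out(
  series="0 0 0.6 0 0;0 0 0.6 0 0;0 0 0.4 0 0;0 0 0 0 0",
)

```text
clock: 30.6
tcp_pos: [0.5698, 0.0602, 0.1046]
orientation: [-0.008, -3.141, 0.0]
contact_force: [0.2, -0.3, -0.6]
grip_width: 0.0093
```

>>> carry_out(
  series="0 0 0.3 0 0;0 0 0.2 0 0;0 0 0 0 0",
)

```text
clock: 30.98
tcp_pos: [0.57, 0.0602, 0.1]
orientation: [-0.008, -3.141, 0.0]
contact_force: [-0.9, -0.7, -0.6]
grip_width: 0.0095
```

>>> carry_out(
  series="0 0 0.3 0 0;0 0 0.1 0 0;0 0 0 0 0",
)

```text
clock: 31.35
tcp_pos: [0.5702, 0.0602, 0.0964]
orientation: [0.008, 3.141, 0.0]
contact_force: [-0.9, 0.7, 2.9]
grip_width: 0.0098
```

>>> carry_out(
  series="0 0 0.2 0 0;0 0 0 0 0",
)

```text
clock: 31.6
tcp_pos: [0.5706, 0.0602, 0.0961]
orientation: [0.008, 3.141, 0.001]
contact_force: [-5.6, -0.6, 18.7]
grip_width: 0.0097
```

>>> carry_out(
  series="0 0 -0.25 0 0.1;0 0 0 0 0.12;0 0 0 0 0.14;0 0 0 0 0.14",
)

```text
clock: 32.1
tcp_pos: [0.5704, 0.0603, 0.0969]
orientation: [0.007, 3.141, 0.0]
contact_force: [-1.3, 0.0, 6.0]
grip_width: 0.0117
```

```bash
python3 look3.py o32 w
```

```text
32.1 [0.57044459 0.06034983 0.09685561] 179.7303544307804 0.011677401347285336 [-1.34203728e+00  1.86559339e-04  6.03336936e+00]
```

View pics/o32.png

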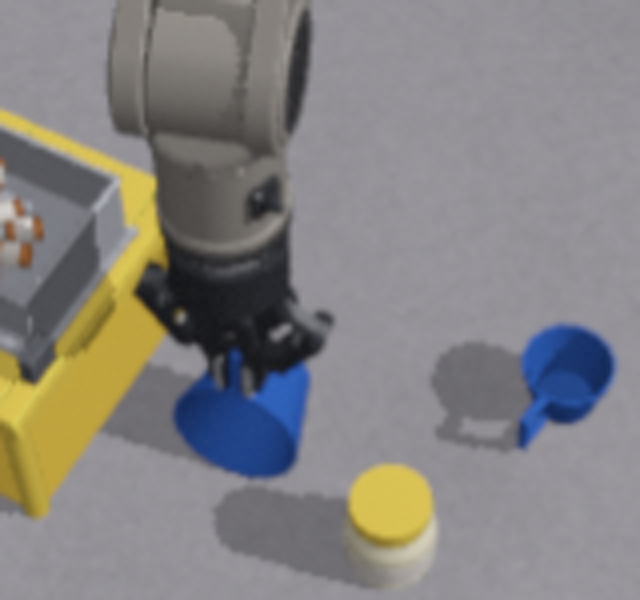

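View pics/o32w.png

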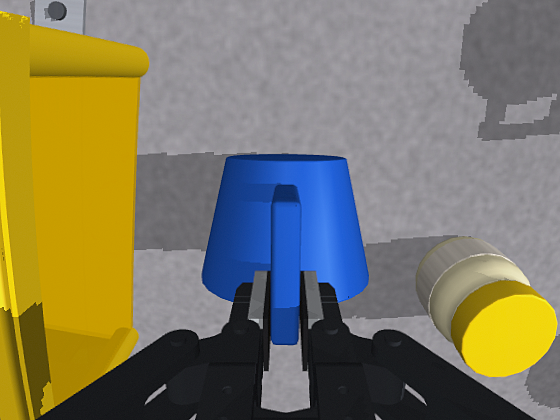

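>>> carry_out(
  series="0 0 -0.4 0 0.15;0 0 -0.4 0 0.15;0.6 0 -0.2 0 0.15;0.6 0 0 0 0.15;0 0 0 0 0.15",
)

```text
clock: 32.83
tcp_pos: [0.5573, 0.0603, 0.1065]
orientation: [-0.007, -3.141, 0.0]
contact_force: [0.0, 0.2, -0.2]
grip_width: 0.0129
```

```bash
python3 look3.py o33 w
```

```text
32.825 [0.55729302 0.06025748 0.1064718 ] 179.73593090224975 0.012915935237568996 [ 0.00344527  0.19056969 -0.1990542 ]
```

View pics/o33.png

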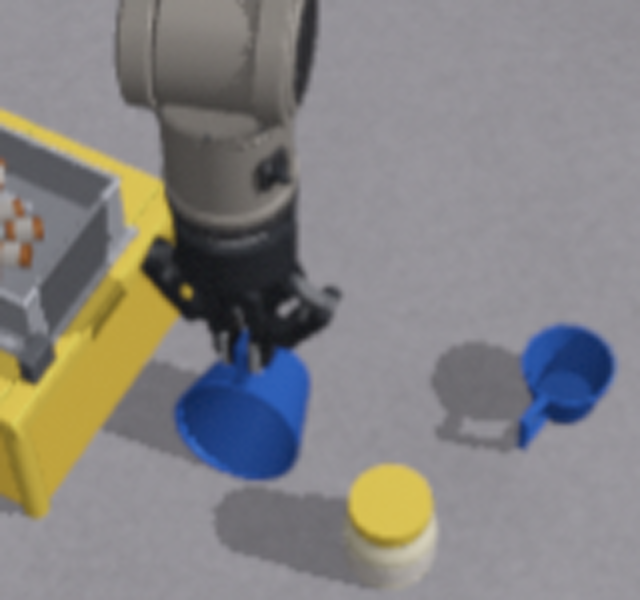

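View pics/o33w.png

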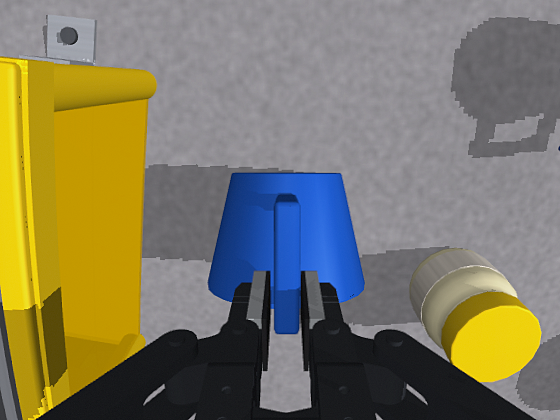

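>>> carry_out(
  series="0.5 0 0 0 0.15;0.4 0 0 0 0.15;0 0 0 0 0;0 0 0 0 0;0 0 0 0 0;0 0 -0.5 0 0;0 0 -0.5 0 0",
  grip_force=40,
)

```text
clock: 33.8
tcp_pos: [0.5493, 0.0603, 0.1169]
orientation: [0.008, 3.141, 0.0]
contact_force: [-0.5, 0.1, -0.8]
grip_width: 0.0091
```

>>> carry_out(
  series="-1 0 0 0 0;-1.6 0 0 0 0;-1.6 0 0 0 0;-0.8 0 0 0 0;0 0 0.5 0 0;0 0 0.4 0 0;0 0 0 0 0",
)

```text
clock: 34.67
tcp_pos: [0.5983, 0.0601, 0.1071]
orientation: [-0.007, -3.14, 0.0]
contact_force: [-0.1, -1.0, -0.5]
grip_width: 0.0092
```

```bash
python3 look3.py o34 w
```

```text
34.675 [0.59833743 0.06005423 0.10708227] 179.7333155605473 0.009229749435423658 [-0.06066806 -0.96537828 -0.51598071]
```

View pics/o34.png

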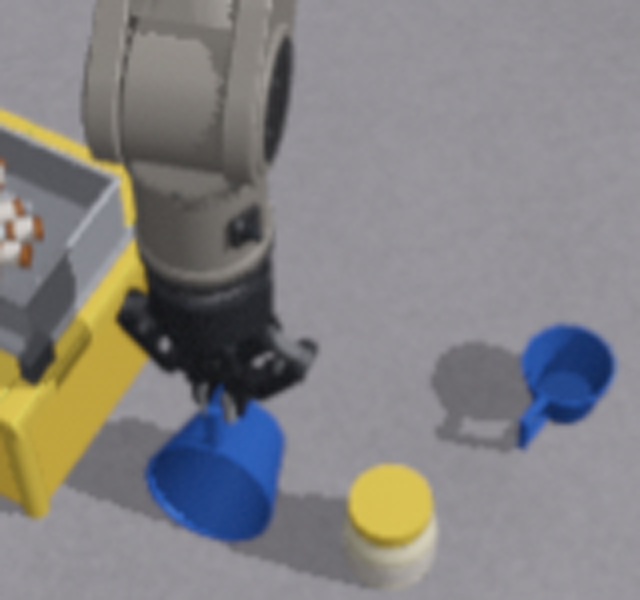

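View pics/o34w.png

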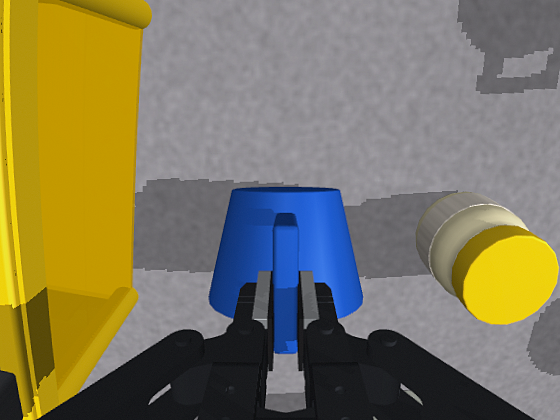

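>>> carry_out(
  series="0 0 0.15 0 0.105;0.3 0 0.1 0 0.105;0 0 0 0 0.105",
  grip_force=20,
)

```text
clock: 35.15
tcp_pos: [0.598, 0.0602, 0.1065]
orientation: [0.008, 3.137, 0.001]
contact_force: [2.6, 0.1, 3.5]
grip_width: 0.0089
```

>>> carry_out(
  series="0.7 0 0.1 0 0.105;0.8 0 0.1 0 0.105;0.8 0 0 0 0.105",
)

```text
clock: 35.52
tcp_pos: [0.5764, 0.0606, 0.1057]
orientation: [0.008, 3.134, 0.002]
contact_force: [2.2, -0.7, 9.1]
grip_width: 0.009
```

```bash
python3 look3.py o35
```

```text
35.525 [0.57635783 0.06056001 0.1056508 ] 179.70928657119475 0.009040319193370368 [ 2.16817374 -0.74264698  9.13740881]
```

View pics/o35.png

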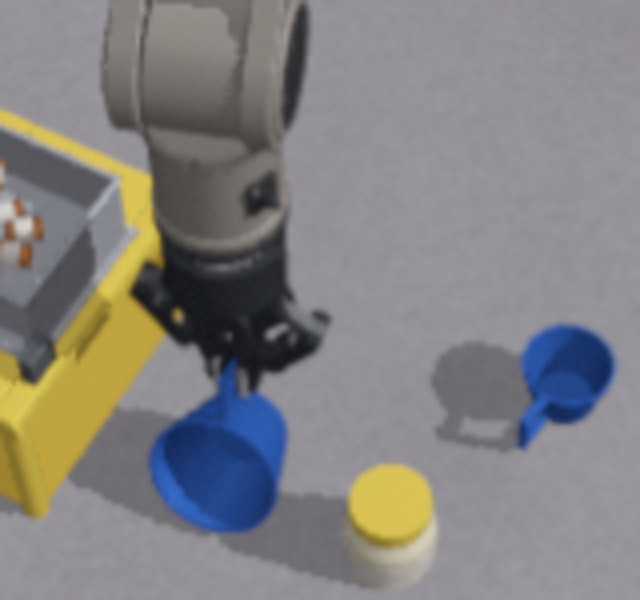

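>>> carry_out(
  series="0.9 0 0.15 0 0.105;0.9 0 0.25 0 0.105;0.9 0 0.3 0 0.105",
)

```text
clock: 35.95
tcp_pos: [0.5483, 0.0607, 0.0983]
orientation: [0.008, 3.136, 0.002]
contact_force: [-1.7, -0.5, 13.0]
grip_width: 0.0092
```

```bash
python3 look3.py o36
```

```text
35.95 [0.54825176 0.06072752 0.09831979] 179.71242192170848 0.009238005550800933 [-1.68609289 -0.51300281 12.99393117]
```

View pics/o36.png

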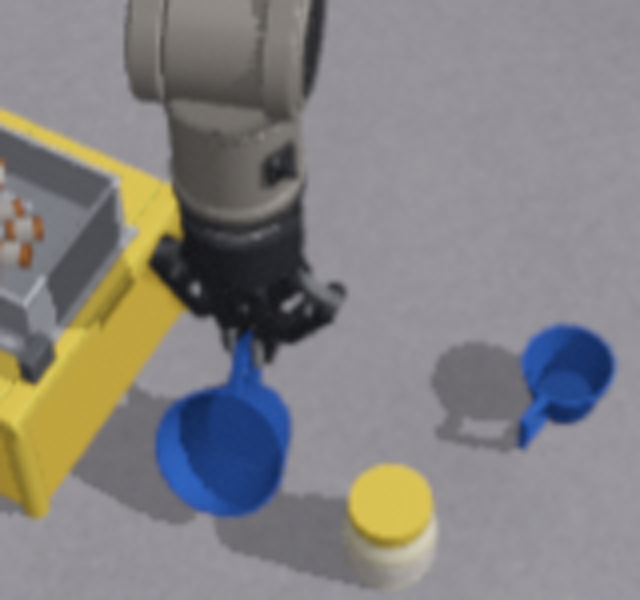

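>>> carry_out(
  series="0.8 0 0.4 0 0.105;0.8 0 0.45 0 0.105;0.8 0 0.55 0 0.105;0.7 0 0.6 0 0.105",
)

```text
clock: 36.5
tcp_pos: [0.5145, 0.0607, 0.0773]
orientation: [-0.008, -3.141, -0.001]
contact_force: [-5.8, 0.4, 13.2]
grip_width: 0.0091
```

```bash
python3 look3.py o37
```

```text
36.5 [0.51448581 0.06074447 0.07726988] 179.72552852416862 0.009075409973020448 [-5.81613281  0.36009335 13.20689901]
```

View pics/o37.png

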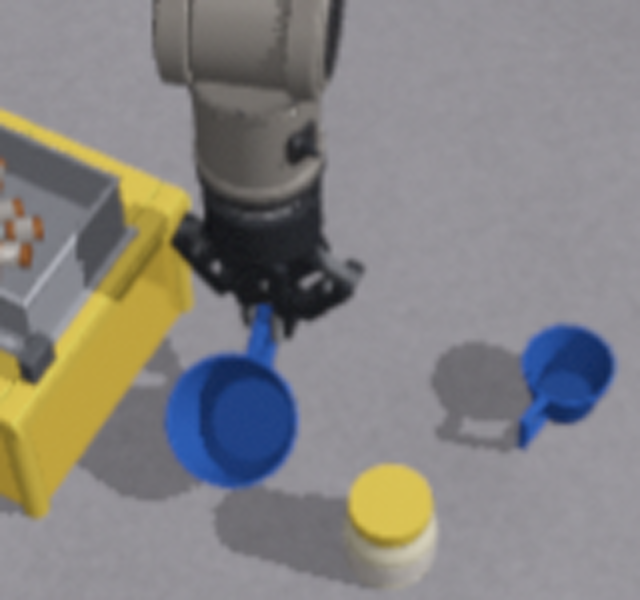

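>>> carry_out(
  series="0.55 0 0.7 0 0.105;0.5 0 0.75 0 0.105;0.4 0 0.8 0 0.105;0.3 0 0.7 0 0.105;0 0 0 0 0.105",
)

```text
clock: 37.17
tcp_pos: [0.4969, 0.0605, 0.0464]
orientation: [-0.007, -3.14, 0.0]
contact_force: [-1.5, 0.4, 2.1]
grip_width: 0.0092
```

```bash
python3 look3.py o38
```

```text
37.175 [0.49692512 0.06054541 0.04641943] 179.73100822186305 0.009177051493178387 [-1.45036176  0.35712242  2.10444283]
```

View pics/o38.png

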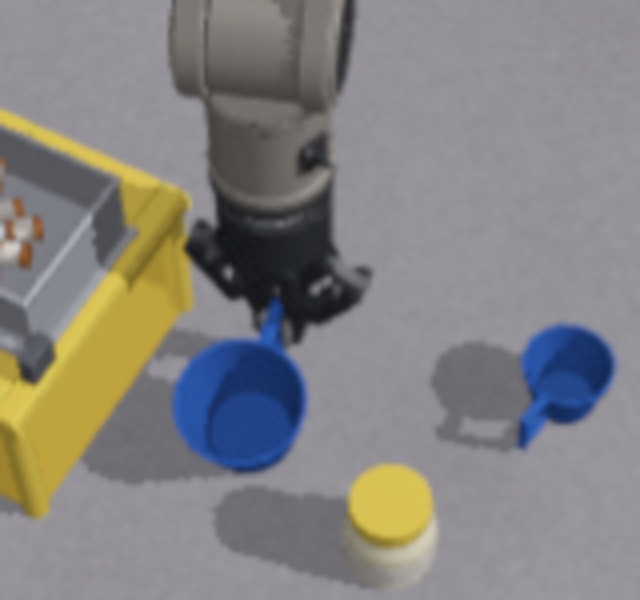

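>>> carry_out(
  series="0.1 0 0.5 0 0.105;0 0 0.4 0 0.105;0 0 0.2 0 0.105;0 0 0 0 0.105",
)

```text
clock: 37.72
tcp_pos: [0.4966, 0.0606, 0.0355]
orientation: [-0.008, -3.141, -0.0]
contact_force: [-1.5, -0.5, 2.6]
grip_width: 0.009
```

```bash
python3 look3.py o39
```

```text
37.725 [0.49663449 0.06057369 0.03553548] 179.7248721171305 0.008954133163440622 [-1.49752959 -0.47318408  2.62419958]
```

View pics/o39.png

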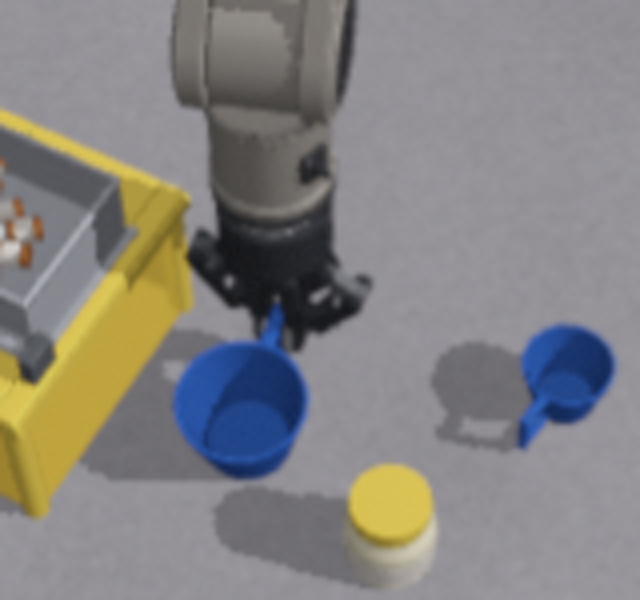

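>>> carry_out(
  series="0 0 0 0 0.2;0 0 0 0 0.3;0 0 0 0 0.3;0 0 -1 0 0.3;0 0 -4 0 0.3;0 0 -6 0 0.3;0 0 -6 0 0.3;0 0 -6 0 0.2",
)

```text
clock: 38.78
tcp_pos: [0.4962, 0.0604, 0.2684]
orientation: [0.008, 3.141, 0.001]
contact_force: [1.5, 0.3, 0.2]
grip_width: 0.0169
```

```bash
python3 look3.py o40; python3 -c "
from h import *
plan(b2w(-5,-68,330),170.8,6)"
```

```text
38.775 [0.49619518 0.06037608 0.26841659] 179.71743861081217 0.01691214677521754 [1.54647267 0.31418839 0.16958577]
6 rows: x -0.87 y -4.68 z -0.89 yaw 0.026 | step mm 48 deg -1.5
```

View pics/o40.png

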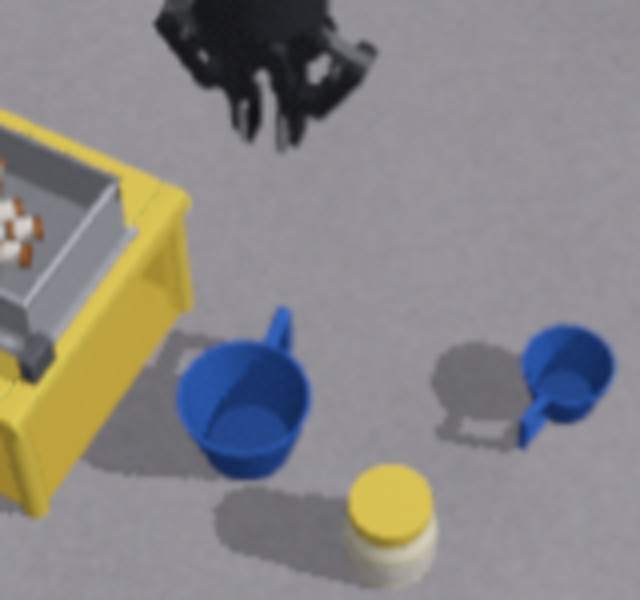

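>>> carry_out(
  series="-0.5 -2.5 -1.5 0.02 0;-0.9 -4.6 -1.2 0.026 0;-0.9 -5 -1 0.026 0;-0.9 -5 -0.6 0.026 0;-0.9 -5 0 0.026 0;-0.7 -3.6 0 0.02 0;-0.4 -2 0 0.01 0;0 0 0 0 0",
)

```text
clock: 39.83
tcp_pos: [0.5273, -0.2207, 0.3081]
orientation: [-0.254, -3.13, 0.0]
contact_force: [-0.0, -0.1, 0.4]
grip_width: -0.0002
```

```bash
python3 -c "
from h import *
o=r.get_obs(); print(o['clock'],o['tcp_pos'],tang(o),o['grip_width'])
plan(b2w(-5,-66,217),170.8,4)
f=eyes.grab_frame('wrist');cv2.imwrite('pics/w41.png',f['color'])
f=eyes.grab_frame('scene');cv2.imwrite('pics/s41.png',cv2.resize(f['color'][60:230,100:280],None,fx=4,fy=3.5))
"
```

```text
39.825 [ 0.52732332 -0.22067037  0.30809754] 170.73344077424917 -0.00020803852367559946
4 rows: x -0.14 y 0.03 z 2.28 yaw -0.000 | step mm 23 deg 0.0
```

View pics/w41.png

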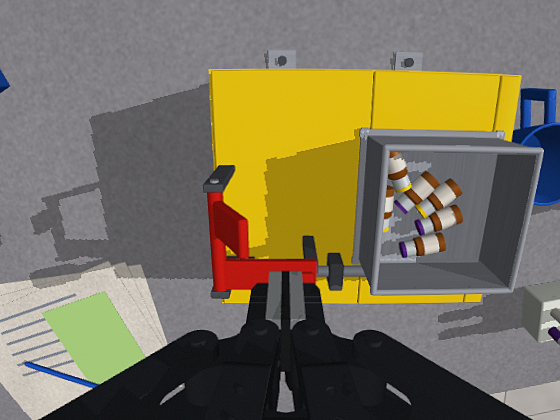

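View pics/s41.png

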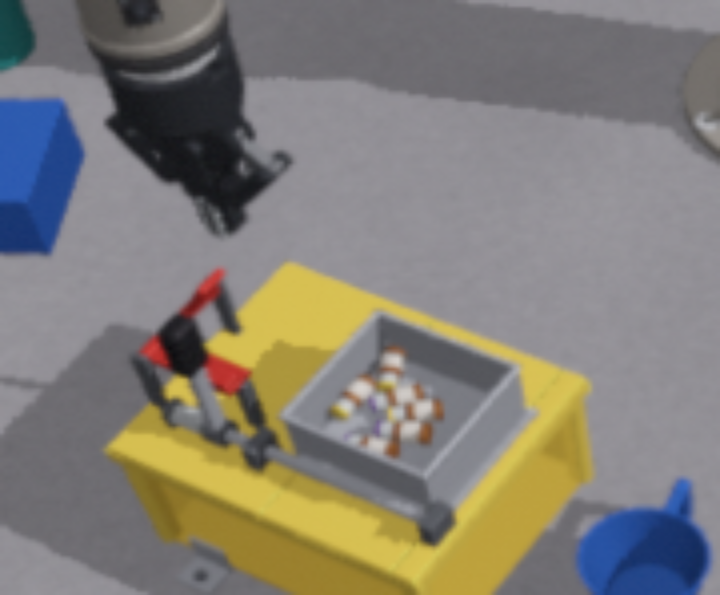

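>>> carry_out(
  series="0 0 2 0 0;0 0 3 0 0;0 0 2.5 0 0;0 0 1.2 0 0;0 0 0.4 0 0;0 0 0 0 0",
)

```text
clock: 40.67
tcp_pos: [0.5285, -0.219, 0.2181]
orientation: [0.248, 3.131, 0.0]
contact_force: [-0.3, 0.1, 0.5]
grip_width: -0.0002
```

>>> carry_out(
  series="0 -1 0 0 0;0 -1.5 0 0 0;0 -1.5 0 0 0;0 -1.5 0 0 0;0 -1.5 0 0 0;0 -1.2 0 0 0;0 -0.8 0 0 0;0 0 0 0 0",
)

```text
clock: 41.68
tcp_pos: [0.5136, -0.3088, 0.2175]
orientation: [-0.251, -3.131, 0.0]
contact_force: [-0.2, -0.2, -0.2]
grip_width: -0.0001
```

```bash
python3 -c "
from h import *
o=r.get_obs(); print(o['clock'],o['tcp_pos'],tang(o),o['contact_force'])
d=o['tcp_pos'][:2]-BIN[:2];c,s=np.cos(BIN[2]),np.sin(BIN[2]);print('bin',c*d[0]+s*d[1],-s*d[0]+c*d[1])
f=eyes.grab_frame('scene');cv2.imwrite('pics/s42.png',cv2.resize(f['color'][60:230,100:280],None,fx=4,fy=3.5))
"
```

```text
41.675 [ 0.51361429 -0.3087674   0.21754618] 170.84179854244687 [-0.24889384 -0.23893213 -0.16154556]
bin -0.009877682375845964 -0.156366092709334
```

View pics/s42.png

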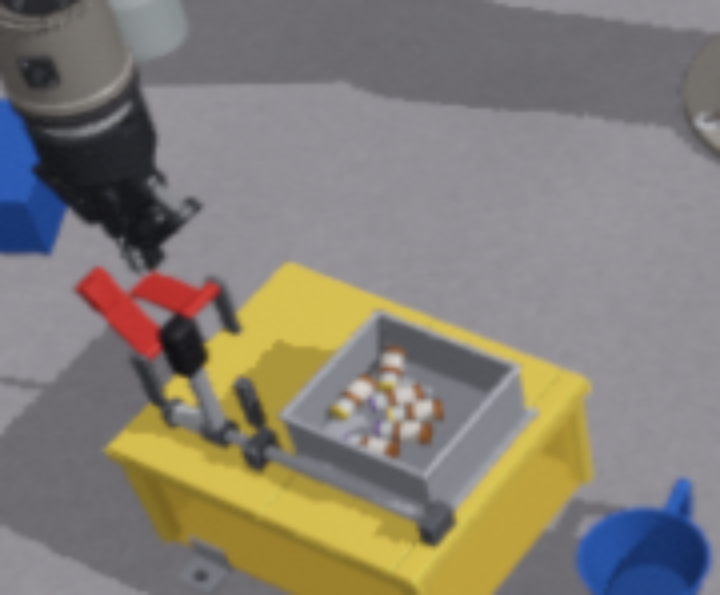

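>>> carry_out(
  series="0 0 -2 0 0;0 0 -4 0 0.2;0 0 -4 0 0.42;0 0 -2.5 0 0.42;0 0 0 0 0.42",
)

```text
clock: 42.35
tcp_pos: [0.515, -0.3079, 0.3447]
orientation: [0.247, 3.128, -0.001]
contact_force: [0.3, -0.1, -1.1]
grip_width: 0.0354
```

```bash
python3 -c "
from h import *
o=r.get_obs(); print(o['clock'],o['tcp_pos'],tang(o),o['contact_force'])
plan(b2w(62,-57,340),170.8,4)
f=eyes.grab_frame('scene');cv2.imwrite('pics/s43.png',cv2.resize(f['color'][110:200,110:200],None,fx=7,fy=6.5,interpolation=cv2.INTER_CUBIC))
for q in ('lever_grip','catch_tab'):
  print(q,[(m['uv'],m['confidence']) for m in spotter.mark_of(f,q)[:2]], proj(f,b2w(62,-57,251)))
f=eyes.grab_frame('wrist');cv2.imwrite('pics/w43.png',f['color'])
"
```

```text
42.35 [ 0.51500822 -0.30793675  0.34465721] 170.96716054458113 [ 0.32262295 -0.13629694 -1.14577148]
4 rows: x -1.77 y 2.45 z 0.12 yaw 0.001 | step mm 30 deg -0.0
lever_grip [([142.6, 158.6], 0.73)] [[145.91612269 159.15656745]]
catch_tab [([143.6, 147.3], 0.52)] [[145.91612269 159.15656745]]
```

View pics/s43.png

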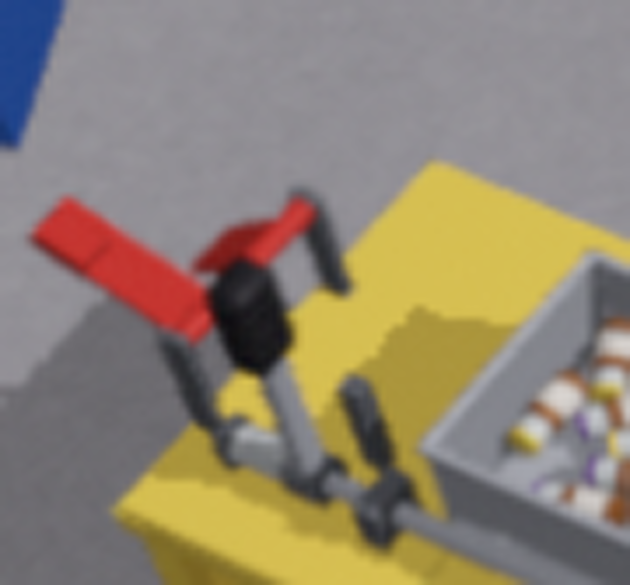

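View pics/w43.png

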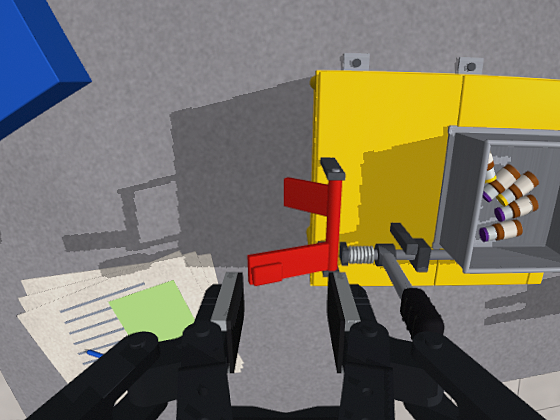

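>>> carry_out(
  series="-1.2 1.6 0 0 0.42;-2.2 3 0 0 0.42;-2.2 3 0 0 0.42;-1.1 1.6 0 0 0.42;-0.4 0.6 0 0 0.42;0 0 0 0 0.42",
)

```text
clock: 43.3
tcp_pos: [0.5991, -0.223, 0.3424]
orientation: [-0.25, -3.131, 0.001]
contact_force: [0.3, -0.2, 0.4]
grip_width: 0.0365
```

```bash
python3 -c "
from h import *
o=r.get_obs(); print(o['clock'],o['tcp_pos'],tang(o),o['contact_force'])
plan(b2w(62,-57,242),170.8,1)
f=eyes.grab_frame('wrist');cv2.imwrite('pics/w44.png',f['color'])
print(proj(f,[b2w(62,-57,276)],o))
"
```

```text
43.3 [ 0.59911018 -0.22304814  0.34237547] 170.87133274768604 [ 0.31242764 -0.23293615  0.39547665]
1 rows: x -0.12 y 0.11 z 10.04 yaw 0.001 | step mm 100 deg -0.1
[[286.05309732 239.82377917]]
```

View pics/w44.png

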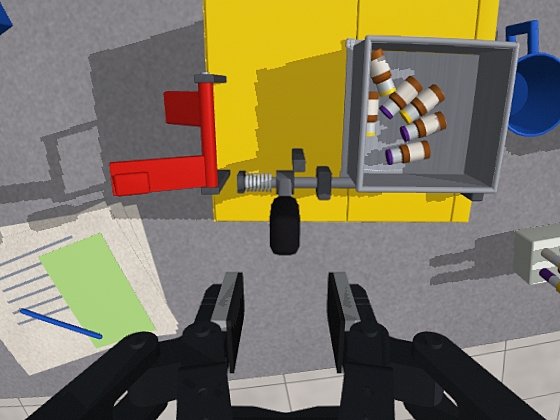

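>>> carry_out(
  series="-0.1 0.1 2.5 0 0.42;0 0 3.5 0 0.42;0 0 2.5 0 0.42;0 0 1.2 0 0.42;0 0 0.3 0 0.42;0 0 0 0 0.42",
)

```text
clock: 44.1
tcp_pos: [0.6009, -0.2223, 0.2435]
orientation: [0.25, 3.13, -0.001]
contact_force: [0.3, -0.3, 1.2]
grip_width: 0.0361
```

>>> carry_out(
  series="0 0 0 0 0;0 0 0 0 0;0 0 0 0 0;0 0 0 0 0",
  grip_force=30,
)

```text
clock: 44.6
tcp_pos: [0.6009, -0.2238, 0.2439]
orientation: [0.252, 3.129, -0.003]
contact_force: [0.7, -5.1, 2.7]
grip_width: 0.0175
```

```bash
python3 -c "
from h import *
o=r.get_obs(); print(o['clock'],o['tcp_pos'],tang(o),o['contact_force'],o['grip_width'])
f=eyes.grab_frame('wrist');cv2.imwrite('pics/w45.png',f['color'])
d=o['tcp_pos'][:2]-BIN[:2];c,s=np.cos(BIN[2]),np.sin(BIN[2]);print('bin',c*d[0]+s*d[1],-s*d[0]+c*d[1])
"
```

```text
44.6 [ 0.60086492 -0.2237751   0.24394816] 170.79670766728148 [ 0.67554164 -5.12814009  2.65745208] 0.017529521616284186
bin 0.06263942484337066 -0.05850071887974616
```

View pics/w45.png

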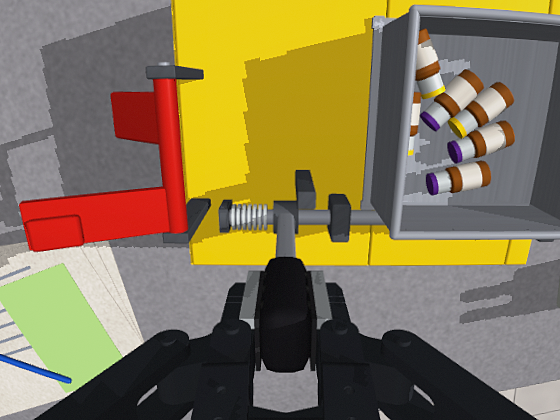

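>>> carry_out(
  series="0.9 0 0.05 0 0;0.9 0 0.12 0 0;0.9 0 0.2 0 0;0.87 0 0.27 0 0;0.85 0 0.35 0 0;0.8 0 0.42 0 0",
)

```text
clock: 45.4
tcp_pos: [0.5507, -0.2155, 0.2307]
orientation: [0.251, 3.126, -0.004]
contact_force: [1.9, -6.3, 6.2]
grip_width: 0.0177
```

```bash
cat > l.py <<'E'
from h import *
o=r.get_obs(); print(o['clock'],o['tcp_pos'],tang(o),o['contact_force'],o['grip_width'])
d=o['tcp_pos'][:2]-BIN[:2];c,s=np.cos(BIN[2]),np.sin(BIN[2]);x=c*d[0]+s*d[1];print('bin',x,-s*d[0]+c*d[1],'dx',62.6-x*1e3,'dz',243.9-o['tcp_pos'][2]*1e3, 'phi',np.degrees(np.arctan2(.0626-x,o['tcp_pos'][2]+.006-.146)))
E
python3 l.py
```

```text
45.4 [ 0.55066561 -0.21548234  0.23071259] 170.81363446706774 [ 1.90601777 -6.34497763  6.15980165] 0.01774714860045437
bin 0.011759973394713616 -0.05835224560631019 dx 50.84002660528638 dz 13.187412663364512 phi 29.268525865360317
```

>>> carry_out(
  series="0.78 0 0.5 0 0;0.74 0 0.55 0 0;0.68 0 0.62 0 0;0.62 0 0.67 0 0;0.57 0 0.74 0 0;0.5 0 0.78 0 0;0 0 0 0 0",
)

```text
clock: 46.28
tcp_pos: [0.5111, -0.2089, 0.1911]
orientation: [0.251, 3.129, -0.002]
contact_force: [-0.7, -5.0, 5.3]
grip_width: 0.0173
```

```bash
python3 l.py; python3 -c "
from h import *
f=eyes.grab_frame('wrist');cv2.imwrite('pics/w46.png',f['color'])
f=eyes.grab_frame('scene');cv2.imwrite('pics/s46.png',cv2.resize(f['color'][90:250,100:270],None,fx=4,fy=3.7,interpolation=cv2.INTER_CUBIC))
"
```

```text
46.275 [ 0.51112513 -0.20893238  0.19106401] 170.8102078979468 [-0.72865939 -4.98526152  5.28853181] 0.01734992256668453
bin -0.02831911232729282 -0.05821752627307675 dx 90.91911232729282 dz 52.835994069606784 phi 60.67959744250678
```

View pics/w46.png

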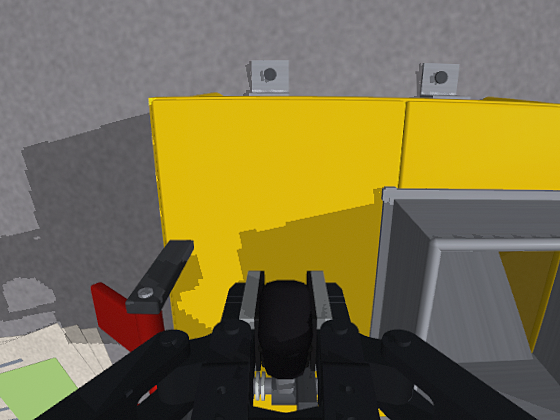

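View pics/s46.png

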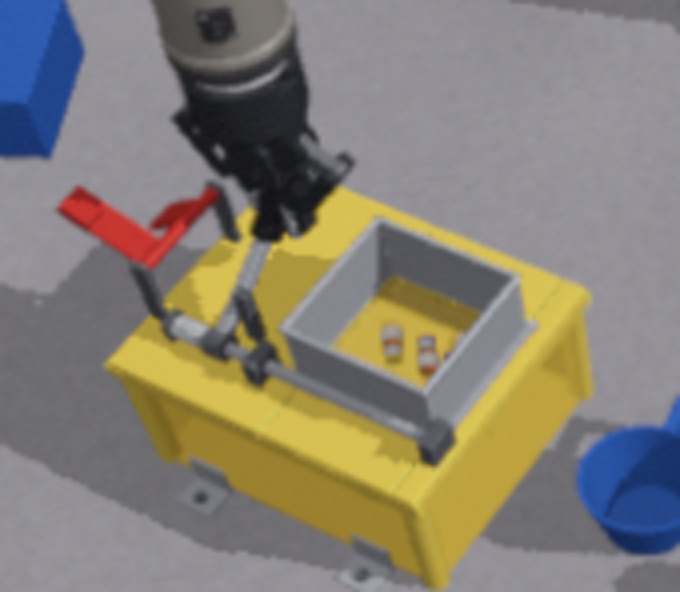

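>>> carry_out(
  series="0.2 0 0.25 0 0;0.15 0 0.2 0 0;0 0 0 0 0;0 0 0 0 0",
)

```text
clock: 46.88
tcp_pos: [0.5088, -0.2086, 0.1872]
orientation: [0.251, 3.127, -0.003]
contact_force: [-0.1, -5.2, 6.4]
grip_width: 0.0178
```

```bash
python3 l.py; python3 -c "
from h import *
f=eyes.grab_frame('scene');cv2.imwrite('pics/s47.png',cv2.resize(f['color'][140:215,165:240],None,fx=8,fy=8,interpolation=cv2.INTER_CUBIC))
f=eyes.grab_frame('top');cv2.imwrite('pics/t47.png',f['color'])
"
```

```text
46.875 [ 0.50883011 -0.20855303  0.18717405] 170.82344821006893 [-0.06867624 -5.23996909  6.36691477] 0.017842646110189826
bin -0.030645260556504364 -0.058210523524813484 dx 93.24526055650436 dz 56.725954115187704 phi 63.16453082304459
```

View pics/s47.png

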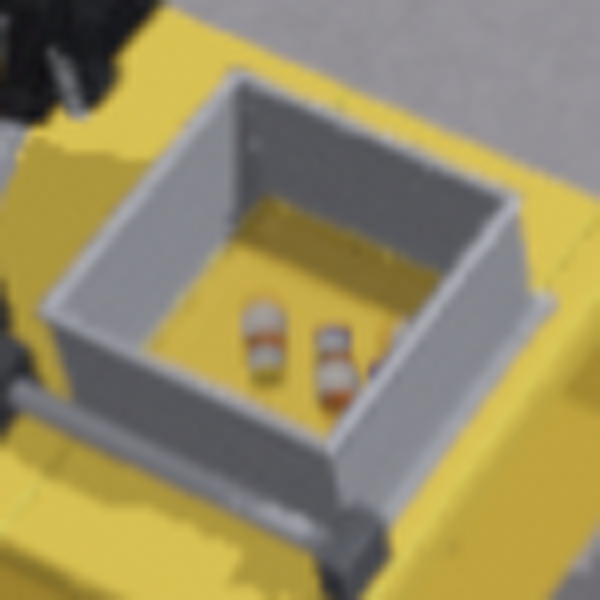

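View pics/t47.png

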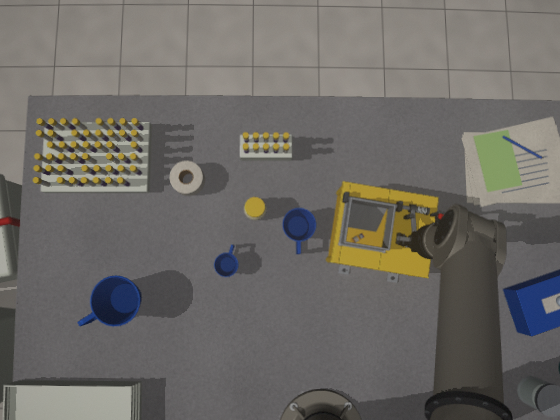

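>>> carry_out(
  series="0.15 0 0.25 0 0;0.1 0 0.2 0 0;0 0 0 0 0",
  grip_force=50,
)

```text
clock: 47.35
tcp_pos: [0.5066, -0.2082, 0.183]
orientation: [0.251, 3.126, -0.003]
contact_force: [-0.4, -4.7, 7.4]
grip_width: 0.0175
```

```bash
python3 l.py
```

```text
47.35 [ 0.50661188 -0.20818029  0.18297974] 170.81983853597714 [-0.44193271 -4.7208314   7.42466606] 0.017546597805910655
bin -0.03289455197906846 -0.05819774571029539 dx 95.49455197906846 dz 60.92025582790265 phi 65.76866443218967
```

```bash
python3 -c "
from h import *
f=eyes.grab_frame('scene')
u0,v0,k=120,95,7
im=cv2.resize(f['color'][v0:v0+85,u0:u0+100],None,fx=k,fy=k,interpolation=cv2.INTER_CUBIC)
for ph,col in ((.9,(255,255,255)),(1.05,(0,255,0)),(1.2,(255,0,255))):
  P=[b2w(62-l*np.sin(ph),-57,146+l*np.cos(ph)) for l in (0,80,130)]
  uv=((proj(f,P)-[u0,v0]+.5)*k).astype(np.int32); cv2.polylines(im,[uv],False,col,1)
cv2.imwrite('pics/s48.png',im)
f=eyes.grab_frame('wrist');cv2.imwrite('pics/w48.png',f['color'][180:])
for ph in (.9,1.05,1.2): print(proj(f,[b2w(62-l*np.sin(ph),-57,146+l*np.cos(ph)) for l in (0,80,130)],r.get_obs()).round())
"
```

```text
[[286. 402.]
 [287. 384.]
 [287. 361.]]
[[286. 402.]
 [287. 355.]
 [287. 301.]]
[[286. 402.]
 [287. 330.]
 [287. 254.]]
```

View pics/s48.png

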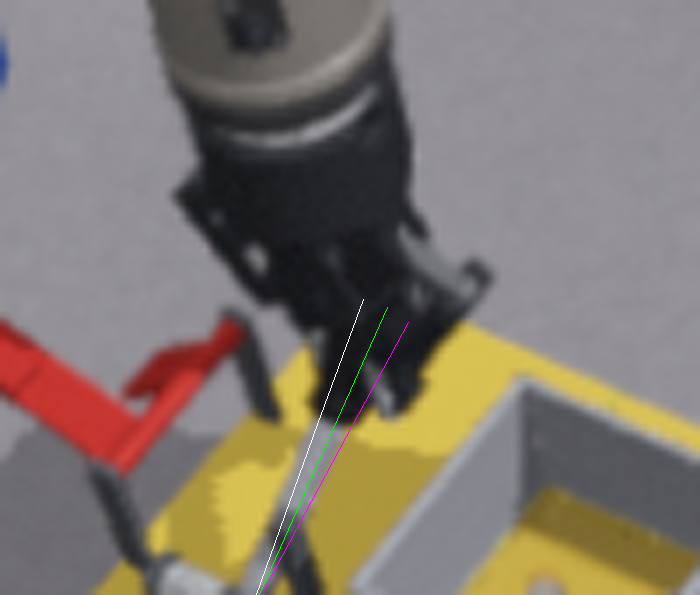

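View pics/w48.png

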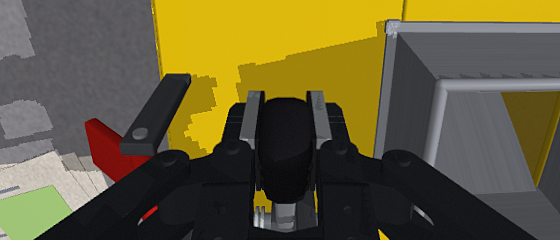

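>>> carry_out(
  series="0.15 0 0.25 0 0;0.1 0 0.2 0 0;0 0 0 0 0",
)

```text
clock: 47.82
tcp_pos: [0.5059, -0.2081, 0.1813]
orientation: [0.251, 3.122, -0.003]
contact_force: [-3.8, -1.6, 26.8]
grip_width: 0.0175
```

```bash
python3 l.py
```

```text
47.825 [ 0.50592727 -0.20806376  0.18125877] 170.82468819497043 [-3.76353872 -1.61389247 26.75410961] 0.017476052611377232
bin -0.03358899181837774 -0.058192337242658904 dx 96.18899181837774 dz 62.64123365765357 phi 66.78384272211038
```

>>> carry_out(
  series="0 0 0 0 0;0 0 0 0 0;0 0 0 0 0;0 0 0 0 0",
)

```text
clock: 48.32
tcp_pos: [0.5059, -0.2081, 0.1813]
orientation: [0.251, 3.122, -0.003]
contact_force: [-2.7, -2.0, 27.2]
grip_width: 0.0175
```

```bash
python3 l.py; python3 -c "
from h import *
f=eyes.grab_frame('scene');cv2.imwrite('pics/s49.png',cv2.resize(f['color'][100:260,110:330],None,fx=3.6,fy=3.6,interpolation=cv2.INTER_CUBIC))
for i in range(6): print(i,[(m['uv'].round() if hasattr(m['uv'],'round') else m['uv'],round(m['confidence'],2)) for m in spotter.search_frame(f,'vial%d'%i)[:8]]) if i==0 else 0
f=eyes.grab_frame('top');cv2.imwrite('pics/t49.png',cv2.resize(f['color'][170:290,280:460],None,fx=4.4,fy=4.4,interpolation=cv2.INTER_CUBIC))
"
```

```text
48.325 [ 0.50590057 -0.20810603  0.18127348] 170.82306792408582 [-2.69223577 -2.02358284 27.24778227] 0.017540464416219204
bin -0.033608575856189545 -0.05823833198122519 dx 96.20857585618955 dz 62.626516866515686 phi 66.78066562445667
0 [([206.6, 187.1], 0.41), ([198.2, 181.3], 0.37)]
```

View pics/s49.png

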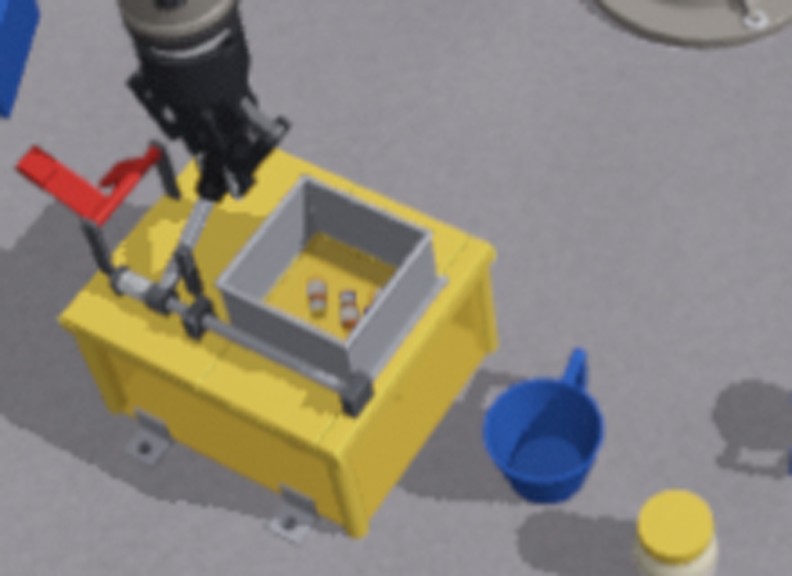

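View pics/t49.png

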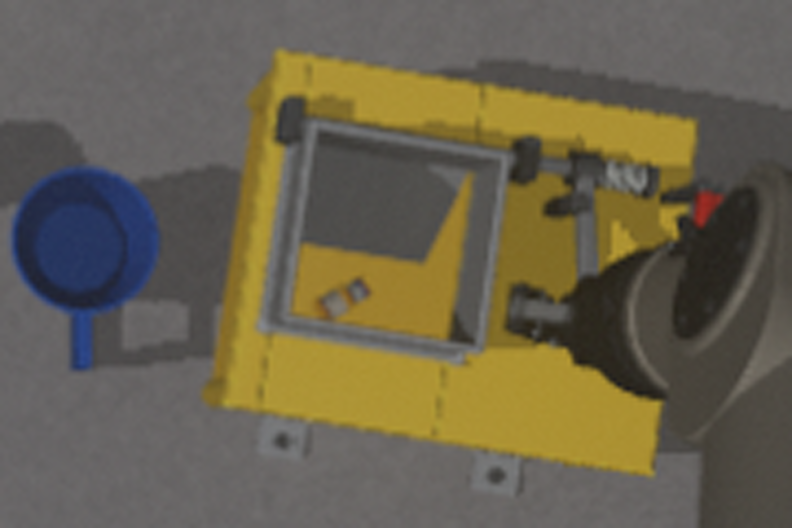

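```bash
python3 -c "
from h import *
print(r.hand_in()); o=r.get_obs(); print(o['clock'],o['contact_force'],o['grip_width'])"
```

```text
the job is handed in; nothing more can be done
None
the job is handed in; nothing more can be done
```

I've handed the job in at about 48 s, with the lever still held fully pulled; no verdict was reported.

**What I did:**
- **Tipping:** I let the cup pivot in a loosened grip on its handle, tipping it against the hopper wall. All six vials went into the hopper with the catch still on; I counted them in the pictures.
- **Cup:** I rolled it back upright against the table, between the bin and the yellow-lidded pot, and let go.
- **Catch and lever:** I threw the catch over with the closed fingertips, then gripped the lever by its black grip and pulled it to the front.

**Last checks:**
- **Cup:** it stands upright, empty and released.
- **Catch:** the bar hangs out beyond the bracket, so it is off.
- **Lever:** the force rose from about 7 N to 27 N and the arm stopped moving, which I read as the end stop.
- **Flap:** it is open, with no vials left on its top face or in the hopper.
- **Bystanders:** the rack, pot and label roll look unmoved in the overhead picture.

**Not fully confirmed:**
- **Vials in the bin:** only about three could be seen on its floor through the opening; the rest are presumably hidden under the lid.
- **Lever angle:** the tool's position works out to about 67°, against 60° for the stop. I put the difference down to where the grip pivots in the pads; the picture of the arm looked like roughly 60°.
- **Force peak:** an early try at righting the cup briefly pressed it onto the table with 39 N through the fingertips. I backed off and did it another way.

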